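# Ready the gift box in the carry tray

## Robot

A 6-joint arm with a two-finger parallel gripper is mounted at the origin on a cart in front of the work surface, level with it; the furniture and walls round the work are solid. World frame = base frame: x ahead of the robot, y to its left, z up, the work surface at z = 0. Lengths are in mm, angles in rad, forces in N, time in s.
With the tool pointing down it reaches from about 350 to 875 mm from the base axis. Payload 4.2 kg.
Tool frame: the origin (TCP) lies midway between the tips of the shut fingers; the grasp point (between the pads) lies 19 mm behind it; z points along the fingers, y is the direction in which the jaws open and shut (so a half turn about z gives the same grasp; the last joint's range is limited). The gripper opens to 85 mm and grips with 20 to 120 N. Pads are 22 mm wide; open, the fingers measure 114 mm over their backs; the gripper's body (76 mm by 85 mm) begins 54 mm behind the grasp point. The pads swing forward as they close: fully open they stand 13 mm farther back than shut.
Start: joints at [1.565, 0.385, 0.008, 0, -1.194, -0.259], TCP at [163.541, 603.203, 231.312] pointing down, gripper open.
Joint ranges: [-3.14, 3.14], [-1.21, 2.06], [-1.07, 1.41], [-3.16, 2.05], [-2.99, -0.16], [-3.1, 3.1]. Speed limits (rad/s): [2.79, 2.79, 3.14, 3.14, 3.14, 3.14].

## Interface

Orientations are given as a unit quaternion [x, y, z, w].
In Python, from bench import arm gives the robot as it stands.
- The arm moves only by the tool servo_tool, never from a script. Its argument "rows" is a list of rows, each an object of numbers: "fingers": the finger opening in cm, from 0 to 8.54; "x", "y", "z": the shift along the tool's x, y, z in cm; "turn": the turn about the tool's z in degrees. A call has 1 to 10 rows; each row shifts and turns the commanded pose from where the row before left it, along the tool's axes as they then stand; what a row does not reach is not made up. A row lasts 1/12 s, in which the tool goes at most 41.7 mm and 7.16 degrees, less where a joint would pass 70% of its speed; a pose out of reach is approached as far as the arm can. A call is refused whole if a number of a shift passes 4.17 or a number of a turn 7.16, either way. A call with a gripper value outside its range is refused whole. The fingers move at their own pace and stop on an object; the grip force is fixed at half the most. Time passes only in rows, so rows that do not move let the fingers close. It gives the time, the measured TCP pose, the force and the opening at its end, in the units of the state.
- arm.read_state(): the state, without advancing time (a new reading comes with each control period).
- arm.get_image(name): name is "scene" or "top" or "wrist"; returns (picture, depth): 384x512x3 uint8, red, green, blue; 384x512 float32, mm along the optical axis (not along the pixel's ray), 0 where there is no reading.
- arm.camera_model(name): a dict with "fx", "fy", "cx", "cy" (pixels), "pose" (4x4, takes a point from camera to world coordinates). Camera axes: x right, y down, z forward; pixel columns grow to the right and rows downward; lengths in mm; the calibration is good to about 2 mm. The wrist camera is an equidistant fisheye: a pixel r from the principal point sees the ray r / f radians off the axis. A picture is of the moment at which its call begins: read the wrist's pose just before it. camera_model takes no time and is no camera call; for the wrist camera it gives the pose at the moment of the call.
- arm.job_done(): hands the job in, once; it reports no verdict.
The state is a dict: "clock": time; "joints": joint angles; "joint_vel": joint speeds; "joint_efforts": joint torques, N m; "position": TCP position; "ee_rot": TCP orientation; "contact_force": force on the tool from outside, world axes, zero at the start; "wrist_torque": the same for the moment, N m; "gripper_width": finger opening in mm.
Only numpy, scipy, OpenCV 4.12 (cv2) and the standard library are available. Lean on these libraries where they do the work, as an engineer would, in place of code of your own. Each camera call takes 0.05 s, during which the arm holds its last target.

## Task

Get the gift tray ready to be carried out to the customer. First swing the tray's folded carry handle up and over until it snaps home in its upright end position, then slide the closed wooden gift box along the counter, up the tray's bevelled front edge and over the lip, in under the handle, until it lies flat and square on the tray floor right against the back board. Push the box, do not lift it or tip it over; leave the handle standing, the tray about where it is and the other things on the counter undisturbed.

Things in the scene. Friction and masses are not known exactly. Their poses are not given: they have to be found in the camera images.
- tray: Loose wooden carry tray, 1.6 kg on rubber feet (slides at about 9 N), origin on the counter. Its +x axis is the way in: open front at -x, back board at +x (inner face x = +92 mm, top 52 mm high). A bevel 146 mm wide rises from the counter at x = -105 mm to a lip 13 mm high at x = -50 to -44 mm. Side walls: inner faces y = -65 and +65 mm, 45 mm high, x = -46 to +100 mm.
- tray_hinge (a point): Middle of the carry handle's hinge axis: 34 mm above the tray's origin, axis along the tray's y.
- carry_handle (a joint): Handle angle (rad): 0 = folded over the tray's front (arms along the tray's -x, rising 0.06 rad), grows as it swings up and over, 1.6 = end stop, 5 degrees past upright toward the back board. A spring detent resists from about 0.9 to 1.3 (up to 4 N at the bar); past 1.4 it pulls the handle on to the stop and holds it (about 3 N at the bar frees it). Light friction otherwise.
- handle_bar (a point): Centre of the handle's wooden cross bar: a round grip 16 mm thick, 160 mm long, that turns freely on its rod, along the tray's y, 140 mm from the hinge axis, on flat steel arms at y = -83 and +83 mm. When home it stands 173 mm above the counter, 12 mm past the hinge toward the back board: a gripper reaching in under it must lean back toward the open front.
- gift_box: Closed walnut gift box with a brass clasp plate, 66 mm (its x; 75 mm with the brass hinges) by 88 mm (its y) by 47 mm high, 0.09 to 0.2 kg, lid fixed. Origin at the centre of its underside. It stands on the counter in front of the tray's open front, its y axis roughly along the tray's x.
- tape_dispenser: Dark tape dispenser, 135 mm long, 69 mm high, loose bystander. Origin at its underside.
- basket: Small round woven basket of wrapped pieces, 150 mm across, 96 mm high, loose bystander. Origin at its underside.
- tray_in (a point): Centre of the tray's floor: 24 mm toward the back board from the tray's origin, on the floor's surface 6 mm above the counter. The floor reaches 68 mm from here to the lip and 68 mm to the back board.
Mind the look-alikes: they are no part of the job. Leave any blue look-alike of the gift_box alone.

How it is judged:
By the outcome, as a careful person would: the job done as asked, in the order asked, and still so for the second after the job is handed in, with the robot touching nothing.
It also fails if it takes over 59 s, if anything falls off the work surface, if the arm or the gripper's body presses on something with over 40 N, if the wrist force passes 120 N, or if a joint passes its speed limit or range.

## Working session

There is one attempt and no reset: what is moved stays moved. The work goes in short steps, Python scripts to look and compute and a tool call to move; the robot and the scene stay as the last step left them, time stands still between calls to the robot, and variables do not carry over. Pictures are saved under pics/ and viewed, and the job is handed in when it is done.

Besides the shell and the picture viewer there is one more tool, called after "Emit:" as name([rows], argument=value, ...), one row to a line, values as JSON. servo_tool: Moves the arm, as the interface text tells. Its arguments: {"type":"object","properties":{"rows":{"type":"array","items":{"type":"object","properties":{"fingers":{"type":"number"},"x":{"type":"number"},"y":{"type":"number"},"z":{"type":"number"},"turn":{"type":"number"}}}}},"required":["rows"]}

```bash
ls; mkdir -p pics
cat > h.py <<'E'
import numpy as np, cv2
from bench import arm
def save(name,fn):
    im,d=arm.get_image(name); m=arm.camera_model(name)
    cv2.imwrite('pics/%s.png'%fn,im[:,:,::-1]); np.savez('pics/%s.npz'%fn,im=im,d=d,**{k:np.array(v) for k,v in m.items()})
    return im,d,m
def world(d,m,u,v):
    z=d[int(v),int(u)]
    p=np.array([(u-m['cx'])/m['fx']*z,(v-m['cy'])/m['fy']*z,z,1]); return (np.array(m['pose'])@p)[:3]
E
python3 - <<'E'
from h import *
print(arm.read_state())
for n in ['scene','top']:
    im,d,m=save(n,n+'0'); print(n,m)
E
```

```text
pics
{'clock': 0.0, 'joints': array([ 1.56464235e+00,  3.85533103e-01,  6.59687663e-03, -4.97924812e-04,
       -1.19397945e+00, -2.58595101e-01]), 'joint_vel': array([ 8.38588410e-04,  1.30561386e-03,  5.90850317e-05, -9.02664117e-05,
       -1.45209702e-03,  7.65663439e-04]), 'joint_efforts': array([ 1.83292577e-04, -3.92284083e+01,  1.88398415e+01,  4.18613479e+00,
       -4.69178427e-03, -1.89866576e-06]), 'position': array([163.373942  , 602.655052  , 230.22456364]), 'ee_rot': array([ 9.91238566e-01, -1.32079249e-01, -9.61595523e-05,  1.08037363e-03]), 'contact_force': array([ 0.27380835, -0.05830704, -1.05999895]), 'wrist_torque': array([-0.02882032,  0.01909327, -0.02994137]), 'gripper_width': 85.05964483834094}
scene {'fx': 391.02700256394036, 'fy': 391.02700256394036, 'cx': 256.158508318155, 'cy': 193.74646668523584, 'pose': array([[-7.50257173e-01, -5.12069596e-01,  4.18209161e-01,
         1.32919623e+02],
       [-6.60930195e-01,  5.64733363e-01, -4.94214029e-01,
         7.01723409e+02],
       [ 1.68953121e-02, -6.47194682e-01, -7.62137515e-01,
         8.64792247e+02],
       [ 0.00000000e+00,  0.00000000e+00,  0.00000000e+00,
         1.00000000e+00]])}
top {'fx': 358.9561833477234, 'fy': 358.9561833477234, 'cx': 259.66400213204156, 'cy': 191.89410997454377, 'pose': array([[ 1.96854598e-03, -9.84274391e-01,  1.76635352e-01,
         3.75650179e+02],
       [-9.99936471e-01, -3.89788724e-03, -1.05764200e-02,
         1.83916880e+02],
       [ 1.10986041e-02, -1.76603311e-01, -9.84219534e-01,
         1.10260029e+03],
       [ 0.00000000e+00,  0.00000000e+00,  0.00000000e+00,
         1.00000000e+00]])}
```

View pics/scene0.png

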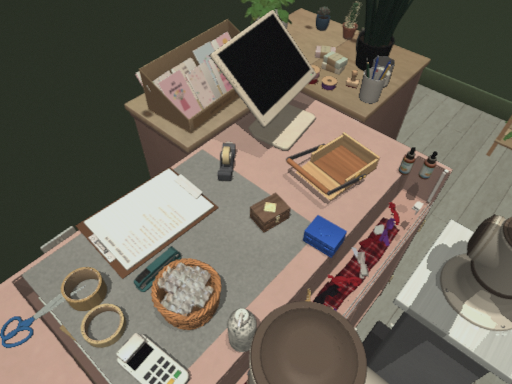

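View pics/top0.png

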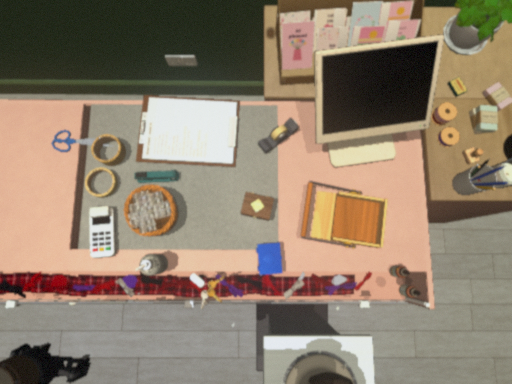

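```bash
cat > crop.py <<'E'
import cv2,sys
f,u0,v0,u1,v1,s,o=sys.argv[1:]
u0,v0,u1,v1,s=map(int,(u0,v0,u1,v1,s))
im=cv2.imread('pics/%s.png'%f)[v0:v1,u0:u1]
im=cv2.resize(im,None,fx=s,fy=s,interpolation=cv2.INTER_CUBIC)
for u in range((u0//10+1)*10,u1,10):
    cv2.line(im,((u-u0)*s,0),((u-u0)*s,6 if u%50 else 14),(0,255,255),1)
    if u%20==0: cv2.putText(im,str(u),((u-u0)*s,20),0,.4,(0,255,255))
for v in range((v0//10+1)*10,v1,10):
    cv2.line(im,(0,(v-v0)*s),(6,(v-v0)*s),(0,255,255),1)
    if v%20==0: cv2.putText(im,str(v),(8,(v-v0)*s),0,.4,(0,255,255))
cv2.imwrite('pics/%s.png'%o,im)
E
python3 crop.py top0 230 170 400 285 4 c_top; python3 crop.py scene0 235 120 395 265 4 c_scene
python3 - <<'E'
from h import *
for n in ['top0','scene0']:
    z=np.load('pics/%s.npz'%n); m={k:z[k] for k in ['fx','fy','cx','cy','pose']}; d=z['d']
    pts={'top0':[(258,206),(269,258),(345,215),(310,210),(375,220),(285,220),(150,212),(280,135)],'scene0':[(270,211),(325,235),(325,170),(345,165),(227,160)]}[n]
    for u,v in pts: print(n,u,v,world(d,m,u,v).round(1))
E
```

```text
top0 258 206 [522.5 177.4  47.4]
top0 269 258 [370.9 145.2  47.1]
top0 345 215 [501.5 -91.1   4.1]
top0 310 210 [517.5  15.7  -2.4]
top0 375 220 [ 486.  -182.     7.2]
top0 285 220 [486.1  93.7  -1.7]
top0 150 212 [501.2 490.   66.4]
top0 280 135 [741.3 110.7  52.5]
scene0 270 211 [515.6 190.8  45.5]
scene0 325 235 [361.9 158.   48.3]
scene0 325 170 [511.8 -68.5   4.9]
scene0 345 165 [ 477.5 -126.5    6.6]
scene0 227 160 [732.2 131.   46.8]
```

View pics/c_top.png

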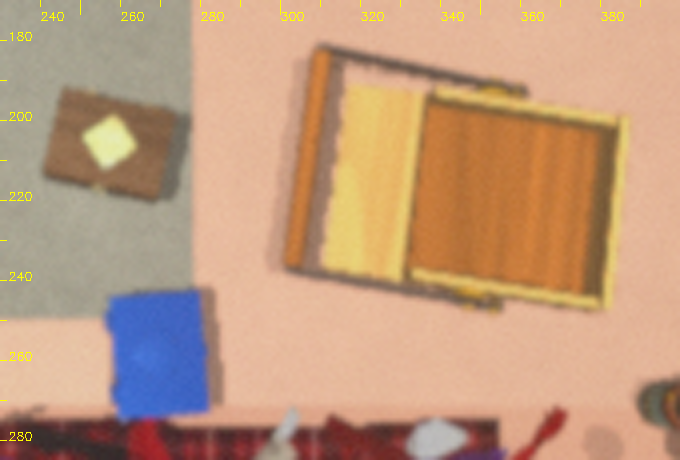

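View pics/c_scene.png

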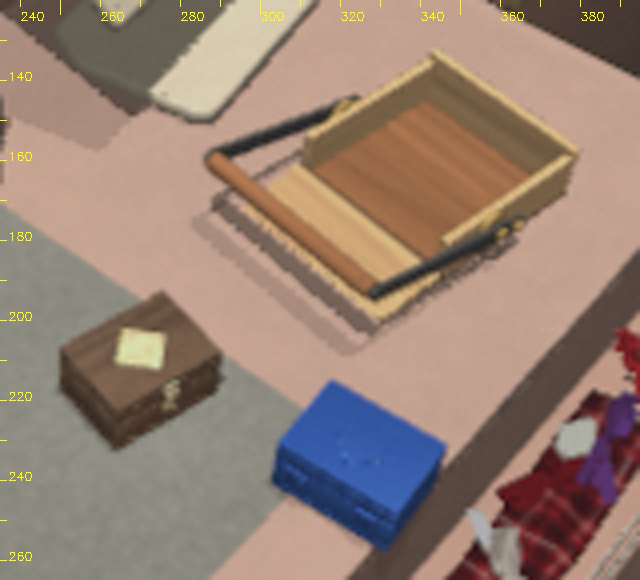

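```bash
cat >> h.py <<'E'
def load(n):
    z=np.load('pics/%s.npz'%n); return z['d'],{k:z[k] for k in ['fx','fy','cx','cy','pose']},z['im']
def rayz(m,u,v,z):
    P=np.array(m['pose']); r=P[:3,:3]@np.array([(u-m['cx'])/m['fx'],(v-m['cy'])/m['fy'],1]); o=P[:3,3]
    return o+r*(z-o[2])/r[2]
E
python3 - <<'E'
from h import *
d,m,im=load('top0'); ds,ms,_=load('scene0')
def show(l,a,b,z):
    for mm,(p,q) in ((m,a),(ms,b)):
        if p is None: continue
        P,Q=rayz(mm,*p,z),rayz(mm,*q,z); e=Q-P
        print(l,P.round(0)[:2],Q.round(0)[:2],'mid',((P+Q)/2).round(1)[:2],'len',np.linalg.norm(e).round(1),'dir',np.degrees(np.arctan2(e[1],e[0])).round(1))
show('bar',((309.5,182),(302,237)),((287,159),(327,193)),42)
show('backtop',((384,200),(380,246.5)),((341,133.5),(377,159)),50)
show('boxlong',((246,193),(274,198)),((250,208.5),(275,193)),47)
show('boxlong2',((241,214),(269,219)),((263,224),(289,208)),47)
show('lip',((333,192),(330,238)),(None,None),13)
# depth clouds
def cloud(d,m):
    v,u=np.mgrid[0:384,0:512]; P=np.stack([(u-m['cx'])/m['fx']*d,(v-m['cy'])/m['fy']*d,d],-1)@m['pose'][:3,:3].T+m['pose'][:3,3]; return P
for dd,mm,n in ((d,m,'top'),(ds,ms,'scene')):
    P=cloud(dd,mm); x,y,z=P[...,0],P[...,1],P[...,2]
    s=(z>40)&(z<55)&(abs(x-520)<75)&(abs(y-180)<75)
    q=np.stack([x[s],y[s]],1).astype(np.float32); print(n,'box',s.sum(),cv2.minAreaRect(q),'z',np.median(z[s]))
    s=(z>-8)&(z<8)&(abs(x-480)<300)&(abs(y+70)<30); print('counter z hist',np.histogram(z[s],8)[0])
E
```

```text
bar [597.  22.] [432.  48.] mid [514.4  34.9] len 167.2 dir 171.1
bar [606.   4.] [440.  34.] mid [523.3  18.9] len 168.4 dir 169.7
backtop [ 541. -198.] [ 404. -178.] mid [ 473.  -187.9] len 138.5 dir 171.8
backtop [ 546. -195.] [ 403. -170.] mid [ 474.7 -182.5] len 145.4 dir 170.5
boxlong [562. 213.] [547. 130.] mid [554.2 171.6] len 84.8 dir -100.0
boxlong [560. 221.] [545. 135.] mid [552.4 177.8] len 87.7 dir -99.7
boxlong2 [499. 228.] [484. 145.] mid [491.3 186.2] len 84.0 dir -100.0
boxlong2 [501. 236.] [484. 150.] mid [492.4 193.1] len 88.0 dir -101.3
lip [572. -54.] [431. -41.] mid [501.1 -47.5] len 141.9 dir 174.4
top box 658 ((526.4664916992188, 181.04478454589844), (87.88184356689453, 68.07038879394531), 77.43817138671875) z 47.064908526760405
counter z hist [ 11  57 209 344 309 195 210 201]
scene box 673 ((524.3596801757812, 180.05929565429688), (88.02754211425781, 67.46034240722656), 77.78079223632812) z 45.98304816554037
counter z hist [  6  49 233 344 169 114 150 115]
```

```bash
cat > fit.py <<'E'
from h import *
def cloud(d,m):
    v,u=np.mgrid[0:d.shape[0],0:d.shape[1]]; return np.stack([(u-m['cx'])/m['fx']*d,(v-m['cy'])/m['fy']*d,d],-1)@m['pose'][:3,:3].T+m['pose'][:3,3]
if __name__=='__main__':
    out=[]
    for n in ('top0','scene0'):
        d,m,im=load(n); P=cloud(d,m).reshape(-1,3)
        th=np.radians(-99.5); ex=np.array([np.cos(th),np.sin(th)]); ey=np.array([-ex[1],ex[0]])
        q=P[:,:2]-[490,-86]; X=q@ex; Y=q@ey; Z=P[:,2]
        s=(abs(Y)<110)&(abs(X)<180)&(Z>30)&(Z<65)
        H=np.zeros((38,24),int)
        for a,b in zip(X[s],Y[s]): H[int((a+190)//10),int((b+120)//10)]+=1
        print(n); print('\n'.join('%5d '%(i*10-185)+' '.join('%2d'%v if v else ' .' for v in r) for i,r in enumerate(H)))
        b=s&(X<-115)&(abs(Y)<60); print('bar X',np.percentile(X[b],[5,50,95]),'Z',np.percentile(Z[b],[5,50,95]), np.polyfit(Y[b],X[b],1))
        b=s&(abs(Y)<45)&(X>80); print('back X',np.percentile(X[b],[5,50,95]),'Z',np.percentile(Z[b],[5,50,95]),np.polyfit(Y[b],X[b],1))
        for sg in (1,-1):
            b=s&(X>-30)&(X<80)&(Y*sg>50); print('side',np.percentile(Y[b],[5,50,95]),np.percentile(Z[b],[5,50,95]),np.polyfit(X[b],Y[b],1))
E
python3 fit.py
```

```text
top0
 -185  .  .  .  .  .  .  .  .  .  .  .  .  .  .  .  .  .  .  .  .  .  .  .  .
 -175  .  .  .  .  .  .  .  .  .  .  .  .  .  .  .  .  .  .  .  .  .  .  .  .
 -165  .  .  .  .  .  .  .  .  .  .  .  .  .  .  .  .  .  .  .  .  .  .  .  .
 -155  .  .  .  .  .  .  .  .  .  .  .  .  .  .  .  .  .  .  .  .  .  .  .  .
 -145  .  .  .  .  .  .  .  .  .  .  .  .  .  .  .  .  .  .  .  .  .  .  .  .
 -135  .  .  .  .  1  .  .  .  .  .  .  .  1  .  .  .  .  .  .  1  .  .  .  .
 -125  .  .  .  .  .  .  .  .  .  .  .  .  .  .  .  .  .  .  .  .  .  .  .  .
 -115  .  .  .  1  .  .  .  .  .  .  .  .  .  .  .  .  .  .  .  .  2  .  .  .
 -105  .  .  .  1  .  .  .  .  .  .  .  .  .  .  .  .  .  .  .  .  3  .  .  .
  -95  .  .  .  3  1  .  .  .  .  .  .  .  .  .  .  .  .  .  .  .  5  .  .  .
  -85  .  .  .  3  1  .  .  .  .  .  .  .  .  .  .  .  .  .  .  .  8  .  .  .
  -75  .  .  .  3  1  .  .  .  .  .  .  .  .  .  .  .  .  .  .  .  7  .  .  .
  -65  .  .  .  5  2  .  .  .  .  .  .  .  .  .  .  .  .  .  .  .  8  .  .  .
  -55  .  .  .  3  2  .  .  .  .  .  .  .  .  .  .  .  .  .  .  .  7  .  .  .
  -
[... 5274 characters left out ...]
 .  .  .  .  .  .  .  .  .  .  .  .  .
bar X [-131.56544338 -130.12321153 -128.51799015] Z [60.14483865 62.80479254 64.7128533 ] [-1.65954441e-02 -1.30002910e+02]
back X [102.66057893 105.89220414 111.40504037] Z [32.12976905 44.34275931 52.41723315] [-1.09054264e-02  1.06092728e+02]
side [65.24133822 69.23863995 84.25050323] [31.47956203 41.49994203 46.52531446] [-6.94016056e-02  7.32196754e+01]
side [-84.90525224 -71.44907969 -64.93245594] [31.89251743 42.28483461 46.98730972] [  0.07817463 -75.41614476]fit.py:14: RankWarning: Polyfit may be poorly conditioned
  b=s&(X<-115)&(abs(Y)<60); print('bar X',np.percentile(X[b],[5,50,95]),'Z',np.percentile(Z[b],[5,50,95]), np.polyfit(Y[b],X[b],1))
```

Run:
```python
from fit import *
th=np.radians(-99.5); ex=np.array([np.cos(th),np.sin(th)]); ey=np.array([-ex[1],ex[0]])
for n in ('top0','scene0'):
    d,m,im=load(n); P=cloud(d,m).reshape(-1,3)
    q=P[:,:2]-[490,-86]; X=q@ex; Y=q@ey; Z=P[:,2]
    s=(Z>30)&(Z<110)
    b=s&(X<-105)&(X>-175)&(abs(Y)<70); print('bar',b.sum(),'X',np.percentile(X[b],[5,50,95]),'Z',np.percentile(Z[b],[2,50,98]), np.polyfit(Y[b],X[b],1))
    # arm slope
    for sg in(1,-1):
        b=s&(X<-20)&(X>-110)&(Y*sg>78)&(Y*sg<95); print('arm Zfit',np.polyfit(X[b],Z[b],1),np.percentile(Y[b],[5,50,95]))
    b=(abs(Y)<40)&(X>90)&(X<130)&(Z>47); print('backtop',b.sum(),np.percentile(X[b],[2,50,98]),np.polyfit(Y[b],X[b],1))
    for sg in(1,-1):
        b=(X>0)&(X<90)&(Y*sg>50)&(Y*sg<90)&(Z>41); print('side',np.percentile(Y[b],[2,50,98]))
        b=(X>40)&(X<90)&(Y*sg>50)&(Y*sg<90)&(Z>41); c=np.polyfit(X[b],Y[b],1);print(c)
    # profile along x center
    for a in range(-120,110,10):
        b=(abs(Y)<50)&(X>=a)&(X<a+10)&(Z<35);  print(a+5,np.median(Z[b]).round(1),end='; ')
    print()
```

```text
bar 255 X [-132.23880982 -125.73618531 -118.57657953] Z [66.88187662 72.55356343 76.82737721] [-8.23631880e-03 -1.25687494e+02]
arm Zfit [-0.23552401 40.17537716] [83.34606076 84.29518212 87.354562  ]
arm Zfit [-0.23127364 42.85998643] [-82.44205027 -80.93939109 -78.51444584]
backtop 83 [102.60955123 105.86376612 110.57572018] [-5.30453411e-03  1.06148612e+02]
side [67.61786146 72.70167116 86.25996978]
[1.26209907e-02 7.12227280e+01]
side [-80.99462141 -66.72646379 -61.7448338 ]
[ 9.44660313e-03 -6.61564616e+01]
-115 nan; -105 -0.2; -95 0.7; -85 2.7; -75 4.6; -65 6.8; -55 9.8; -45 11.8; -35 12.2; -25 6.1; -15 5.9; -5 6.2; 5 6.0; 15 6.2; 25 6.3; 35 6.1; 45 6.2; 55 5.8; 65 6.1; 75 6.1; 85 6.5; 95 5.4; 105 15.6; 
bar 253 X [-131.57482283 -127.46215619 -118.9928213 ] Z [61.87435761 70.32011131 75.3712395 ] [-5.98766505e-03 -1.26689561e+02]
arm Zfit [-0.23010452 38.07111495] [80.12320421 82.46232582 85.85450353]
arm Zfit [-0.24425095 38.22338383] [-85.28734532 -83.76331692 -80.44056202]
backtop 61 [101.03468301 106.84263201 112.91823323] [-1.10488104e-02  1.07049609e+02]
side [65.53771153 70.56991302 85.04350713]
[1.37392100e-02 6.90102644e+01]
side [-82.69128206 -69.94655606 -63.87344622]
[-2.20991316e-02 -6.70249742e+01]
-115 -0.6; -105 -0.8; -95 -0.8; -85 0.3; -75 nan; -65 6.1; -55 8.2; -45 10.3; -35 11.7; -25 6.2; -15 5.2; -5 5.1; 5 4.9; 15 5.0; 25 5.0; 35 5.4; 45 5.4; 55 4.9; 65 5.0; 75 5.0; 85 5.0; 95 5.2; 105 17.2;
  return _methods._mean(a, axis=axis, dtype=dtype,
  ret = ret.dtype.type(ret / rcount)
```

Run:
```python
from fit import *
d,m,im=load('top0'); P=cloud(d,m)
s=(P[...,0]>100)&(P[...,0]<640)&(P[...,1]>-250)&(P[...,1]<700)&(d>0)
Z=np.where(s,P[...,2],-999)
for k in range(0,512,32):
    for j in range(0,384,32):
        b=Z[j:j+32,k:k+32].max()
        if b>60:
            a=np.unravel_index(Z[j:j+32,k:k+32].argmax(),(32,32)); print((k+a[1],j+a[0]),P[j+a[0],k+a[1]].round())
im,d,mm=save('wrist','w0'); print(mm); print(arm.read_state()['clock'])
```

```text
(np.int64(30), np.int64(351)) [201. 604. 387.]
(np.int64(0), np.int64(382)) [188. 569. 514.]
(np.int64(35), np.int64(351)) [201. 595. 386.]
(np.int64(32), np.int64(381)) [166. 563. 441.]
(np.int64(70), np.int64(376)) [147. 543. 351.]
(np.int64(126), np.int64(213)) [497. 557.  73.]
(np.int64(143), np.int64(191)) [557. 504.  97.]
(np.int64(142), np.int64(222)) [469. 501.  99.]
(np.int64(148), np.int64(255)) [379. 478. 102.]
(np.int64(140), np.int64(267)) [348. 485. 144.]
(np.int64(163), np.int64(190)) [565. 454.  74.]
(np.int64(160), np.int64(199)) [537. 459.  80.]
(np.int64(165), np.int64(226)) [460. 443.  73.]
(np.int64(160), np.int64(265)) [352. 447.  91.]
(np.int64(309), np.int64(188)) [572.  29.  76.]
(np.int64(309), np.int64(199)) [539.  30.  78.]
(np.int64(305), np.int64(226)) [461.  43.  78.]
(np.int64(320), np.int64(182)) [592.  -5.  68.]
(np.int64(322), np.int64(240)) [422.  -7.  63.]
(np.int64(408), np.int64(272)) [ 334. -232.  103.]
(np.int64(412), np.int64(293)) [ 276. -250.   79.]
{'fx': 297.3186396354542, 'fy': 297.3186396354542, 'cx': 260.73014330110476, 'cy': 190.34108394326861, 'pose': array([[-2.62412516e-01, -9.29190363e-01, -2.60278582e-01,
         2.29940377e+02],
       [-9.64954560e-01,  2.53116269e-01,  6.92448686e-02,
         5.85554841e+02],
       [ 1.53907887e-03,  2.69327725e-01, -9.63047355e-01,
         3.73144494e+02],
       [ 0.00000000e+00,  0.00000000e+00,  0.00000000e+00,
         1.00000000e+00]])}
0.15
```

View pics/w0.png

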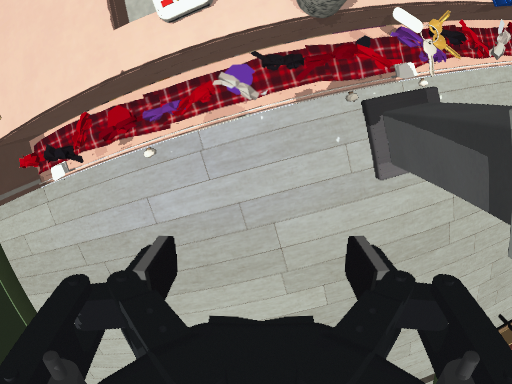

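```bash
cat >> h.py <<'E'
from scipy.spatial.transform import Rotation as R
def wcloud(d,m):
    v,u=np.mgrid[0:d.shape[0],0:d.shape[1]]; a=(u-m['cx'])/m['fx']; b=(v-m['cy'])/m['fx']; r=np.hypot(a,b)+1e-9
    t=np.tan(r)/r
    t[r>1.5]=np.nan
    P=np.stack([a*t*d,b*t*d,d],-1); P[d<=0]=np.nan
    return P@np.array(m['pose'])[:3,:3].T+np.array(m['pose'])[:3,3]
E
python3 - <<'E'
from h import *
d,m,im=load('w0'); P=wcloud(d,m); s=arm.read_state(); T=(P-s['position'])@R.from_quat(s['ee_rot']).as_matrix()
for u,v in [(172,240),(160,270),(140,265),(125,280),(75,285),(60,300),(40,330),(20,360),(348,240),(375,270),(400,280),(450,285),(480,320),(255,330),(130,310),(390,310),(165,350)]:
    print((u,v),d[v,u].round(),T[v,u].round(0))
near=(np.nan_to_num(T[...,2],nan=999)<10)&(abs(T[...,1])<120)&(abs(T[...,0])<120)
for z in range(-200,20,10):
    q=near&(T[...,2]>=z)&(T[...,2]<z+10)
    if q.sum()>5: print(z,q.sum(),'y',np.percentile(T[q][:,1],[1,99]).round(),'x',np.percentile(T[q][:,0],[1,99]).round())
E
```

```text
(172, 240) 137.0 [  9. -43. -17.]
(160, 270) 118.0 [  4. -43. -38.]
(140, 265) 109.0 [ 11. -48. -46.]
(125, 280) 95.0 [ 13. -49. -60.]
(75, 285) 89.0 [ 12. -67. -66.]
(60, 300) 78.0 [ 13. -67. -77.]
(40, 330) 63.0 [ 13. -64. -93.]
(20, 360) 0.0 [nan nan nan]
(348, 240) 141.0 [  7.  43. -13.]
(375, 270) 105.0 [ 11.  43. -50.]
(400, 280) 95.0 [ 12.  49. -60.]
(450, 285) 88.0 [ 12.  67. -67.]
(480, 320) 68.0 [ 12.  67. -88.]
(255, 330) 77.0 [ 10.  -2. -79.]
(130, 310) 73.0 [ 17. -37. -82.]
(390, 310) 73.0 [ 17.  36. -81.]
(165, 350) 57.0 [ 19. -22. -97.]
-110 5979 y [-68.  67.] x [ 4. 21.]
-100 9738 y [-69.  68.] x [ 2. 20.]
-90 8965 y [-70.  69.] x [-10.  18.]
-80 5584 y [-72.  71.] x [-11.  18.]
-70 5303 y [-73.  72.] x [-11.  14.]
-60 1149 y [-69.  68.] x [ 3. 14.]
-50 1049 y [-56.  55.] x [-6. 12.]
-40 1149 y [-56.  55.] x [-10.  12.]
-30 966 y [-56.  55.] x [-10.  12.]
-20 387 y [-49.  48.] x [-10.  11.]
```

Emit:
servo_tool([
  {"turn": -6.2,"fingers": 8.5},
  {"y": 3.14,"x": 2.7},
  {"y": 3.14,"x": 2.7},
  {"y": 3.14,"x": 2.7},
  {"y": 3.14,"x": 2.7},
  {"y": 3.14,"x": 2.7},
  {"y": 3.14,"x": 2.7},
  {"y": 3.14,"x": 2.7},
  {"y": 3.14,"x": 2.7},
  {"y": 3.14,"x": 2.7},
])

```text
invalid input at $.rows[0]: expected keys fingers, x, y, z, turn
```

Emit:
servo_tool([
  {"y": 3.14,"x": 2.7},
  {"y": 3.14,"x": 2.7},
  {"y": 3.14,"x": 2.7},
  {"y": 3.14,"x": 2.7},
  {"y": 3.14,"x": 2.7},
  {"y": 3.14,"x": 2.7},
  {"y": 3.14,"x": 2.7},
  {},
  {},
])

```text
invalid input at $.rows[0]: expected keys fingers, x, y, z, turn
```

Emit:
servo_tool([
  {"x": 0,"y": 0,"z": 0,"turn": -6.2,"fingers": 8.5},
  {"x": 2.7,"y": 3.14,"z": 0,"turn": 0,"fingers": 8.5},
  {"x": 2.7,"y": 3.14,"z": 0,"turn": 0,"fingers": 8.5},
  {"x": 2.7,"y": 3.14,"z": 0,"turn": 0,"fingers": 8.5},
  {"x": 2.7,"y": 3.14,"z": 0,"turn": 0,"fingers": 8.5},
  {"x": 2.7,"y": 3.14,"z": 0,"turn": 0,"fingers": 8.5},
  {"x": 2.7,"y": 3.14,"z": 0,"turn": 0,"fingers": 8.5},
  {"x": 2.7,"y": 3.14,"z": 0,"turn": 0,"fingers": 8.5},
  {"x": 2.7,"y": 3.14,"z": 0,"turn": 0,"fingers": 8.5},
  {"x": 2.7,"y": 3.14,"z": 0,"turn": 0,"fingers": 8.5},
])

```text
clock: 0.98
position: [359.9, 284.2, 231.4]
ee_rot: [0.997, -0.078, 0.0, -0.0]
contact_force: [1.1, -0.2, -0.5]
gripper_width: 84.9
```

Emit:
servo_tool([
  {"x": 2.7,"y": 3.14,"z": 0,"turn": 0,"fingers": 8.5},
  {"x": 2.7,"y": 3.14,"z": 0,"turn": 0,"fingers": 8.5},
  {"x": 2.7,"y": 3.14,"z": 0,"turn": 0,"fingers": 8.5},
  {"x": 2.7,"y": 3.14,"z": 0,"turn": 0,"fingers": 8.5},
  {"x": 2.7,"y": 3.14,"z": 0,"turn": 0,"fingers": 8.5},
  {"x": 2.7,"y": 3.14,"z": 0,"turn": 0,"fingers": 8.5},
  {"x": 2.7,"y": 3.14,"z": 0,"turn": 0,"fingers": 8.5},
  {"x": 0,"y": 0,"z": 0,"turn": 0,"fingers": 8.5},
  {"x": 0,"y": 0,"z": 0,"turn": 0,"fingers": 8.5},
])

```text
clock: 1.73
position: [512.3, 37.5, 230.5]
ee_rot: [0.997, -0.081, -0.001, 0.0]
contact_force: [-0.9, 0.5, -0.5]
gripper_width: 85.5
```

```bash
cat > tray.py <<'E'
from fit import *
from h import wcloud
O=np.array([489.3,-96.0]); th=np.radians(-99.0); ex=np.array([np.cos(th),np.sin(th)]); ey=np.array([-ex[1],ex[0]])
def tr(P): q=P[...,:2]-O; return np.stack([q@ex,q@ey,P[...,2]],-1)
def st():
    s=arm.read_state(); T=tr(s['position']); print('clk',round(s['clock'],2),'tray XYZ',T.round(1),'F X,Y,Z',(s['contact_force'][:2]@ex).round(1),(s['contact_force'][:2]@ey).round(1),s['contact_force'][2].round(1),'w',round(s['gripper_width'],1), 'toolx deg',np.degrees(2*np.arctan2(s['ee_rot'][1],s['ee_rot'][0])).round(1))
    return s
E
python3 - <<'E'
from tray import *
st(); im,d,m=save('wrist','w1'); T=tr(wcloud(d,m))
X,Y,Z=T[...,0],T[...,1],T[...,2]
b=(abs(X+136)<35)&(abs(Y)<60)&(Z>45)&(Z<90); print('bar',b.sum(),np.percentile(X[b],[2,50,98]),np.percentile(Z[b],[2,50,98]),np.polyfit(Y[b],X[b],1))
for sg in(1,-1):
    b=(X<-20)&(X>-110)&(Y*sg>72)&(Y*sg<95)&(Z>25)&(Z<80); print(b.sum())
    if b.sum()>20: print('arm',np.polyfit(X[b],Z[b],1),np.median(Y[b]))
    b=(X>0)&(X<70)&(Y*sg>50)&(Y*sg<80)&(Z>40)&(Z<55); print('side',b.sum(),np.percentile(Y[b],[2,50,98]) if b.sum() else '')
b=(abs(Y)<45)&(X>80)&(X<115)&(Z>48)&(Z<60); print('back',b.sum(),np.percentile(X[b],[2,50,98]) if b.sum() else '')
E
```

```text
clk 1.73 tray XYZ [-135.5    1.8  230.5] F X,Y,Z -0.3 -1.0 -0.5 w 85.5 toolx deg -9.2
bar 1662 [-142.48434448 -134.75419039 -127.38966966] [66.70969631 72.41764915 74.61558317] [ 6.86751889e-04 -1.35036405e+02]
416
arm [-0.24004533 39.06597961] 84.75713606682754
side 364 [68.17781693 72.4181064  78.90694709]
563
arm [-0.23684366 36.76702279] -78.5625787170825
side 361 [-78.49877498 -65.42322035 -61.58645162]
back 404 [ 92.5816214   95.8139457  100.57988669]
```

View pics/w1.png

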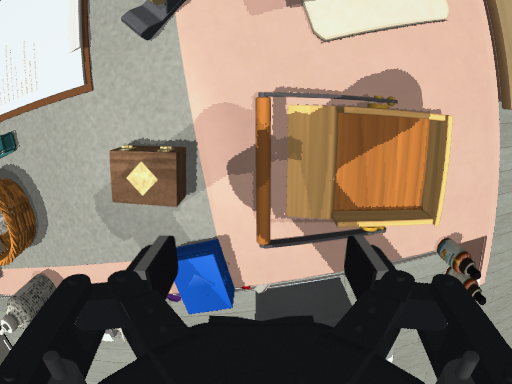

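Emit:
servo_tool([
  {"x": -0.1,"y": 0,"z": 4,"turn": 0,"fingers": 8.5},
  {"x": 0,"y": 0,"z": 4,"turn": 0,"fingers": 8.5},
  {"x": 0,"y": 0,"z": 4,"turn": 0,"fingers": 8.5},
  {"x": 0,"y": 0,"z": 3,"turn": 0,"fingers": 6},
  {"x": 0,"y": 0,"z": 2,"turn": 0,"fingers": 4},
  {"x": 0,"y": 0,"z": 1.2,"turn": 0,"fingers": 4},
  {"x": 0,"y": 0,"z": 0,"turn": 0,"fingers": 4},
  {"x": 0,"y": 0,"z": 0,"turn": 0,"fingers": 4},
])

```text
clock: 2.45
position: [510.4, 40.9, 49.3]
ee_rot: [0.997, -0.077, -0.0, 0.0]
contact_force: [0.3, 0.9, 0.4]
gripper_width: 40.1
```

Run:
```python
from tray import *
st(); im,d,m=save('wrist','w2')
```

```text
clk 2.45 tray XYZ [-138.5   -0.5   49.3] F X,Y,Z -0.9 0.1 0.4 w 40.1 toolx deg -8.8
```

View pics/w2.png

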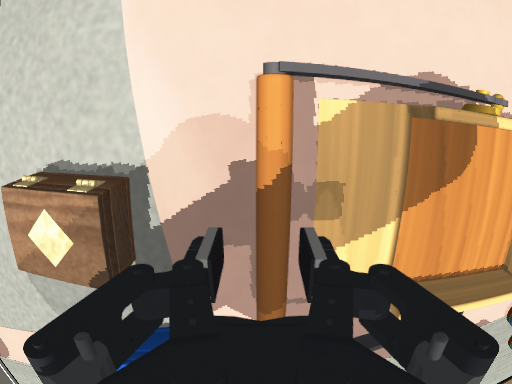

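Emit:
servo_tool([
  {"x": 0,"y": 0.3,"z": 0,"turn": 0,"fingers": 2.4},
  {"x": 0,"y": 0,"z": 0,"turn": 0,"fingers": 2.0},
  {"x": 0,"y": 0,"z": 0,"turn": 0,"fingers": 1.4},
  {"x": 0,"y": 0,"z": 0,"turn": 0,"fingers": 1.2},
  {"x": 0,"y": 0,"z": 0,"turn": 0,"fingers": 1.2},
])

```text
clock: 2.92
position: [510.6, 36.6, 49.8]
ee_rot: [0.997, -0.078, 0.0, -0.0]
contact_force: [-0.2, -2.1, -0.7]
gripper_width: 13.9
```

Run:
```python
from tray import *
st(); im,d,m=save('wrist','w3')
```

```text
clk 2.92 tray XYZ [-134.3    0.3   49.8] F X,Y,Z 2.1 0.1 -0.7 w 13.9 toolx deg -9.0
```

View pics/w3.png

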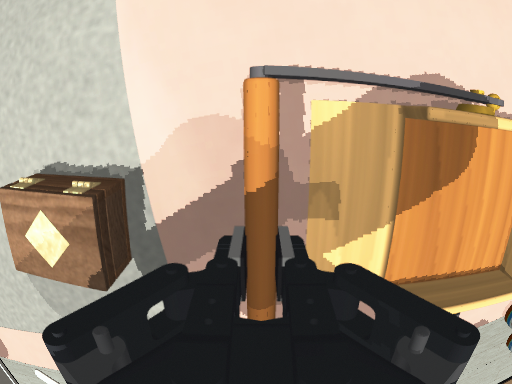

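Emit:
servo_tool([
  {"x": 0,"y": 0.4,"z": -1.34,"turn": 0,"fingers": 1.2},
  {"x": 0,"y": 0.53,"z": -1.3,"turn": 0,"fingers": 1.2},
  {"x": 0,"y": 0.64,"z": -1.24,"turn": 0,"fingers": 1.2},
  {"x": 0,"y": 0,"z": 0,"turn": 0,"fingers": 1.2},
  {"x": 0,"y": 0,"z": 0,"turn": 0,"fingers": 1.2},
])

```text
clock: 3.38
position: [508.6, 22.3, 88.8]
ee_rot: [0.997, -0.079, 0.001, -0.001]
contact_force: [-2.0, 6.7, 2.9]
gripper_width: 13.7
```

```bash
python3 -c "
from tray import *
st()"
```

```text
clk 3.38 tray XYZ [-119.9    0.5   88.8] F X,Y,Z -6.3 -3.0 2.9 w 13.7 toolx deg -9.0
```

Emit:
servo_tool([
  {"x": 0,"y": -0.15,"z": -0.08,"turn": 0,"fingers": 1.2},
  {"x": 0,"y": 0,"z": 0,"turn": 0,"fingers": 1.2},
])

```text
clock: 3.55
position: [508.4, 22.8, 88.4]
ee_rot: [0.997, -0.078, 0.0, 0.0]
contact_force: [0.3, 0.3, -1.4]
gripper_width: 13.5
```

Emit:
servo_tool([
  {"x": 0,"y": 0.78,"z": -1.16,"turn": 0,"fingers": 1.2},
  {"x": 0,"y": 0.88,"z": -1.09,"turn": 0,"fingers": 1.2},
  {"x": 0,"y": 0,"z": 0,"turn": 0,"fingers": 1.2},
  {"x": 0,"y": 0,"z": 0,"turn": 0,"fingers": 1.2},
])

```text
clock: 3.88
position: [506.2, 7.1, 111.6]
ee_rot: [0.997, -0.078, 0.001, -0.001]
contact_force: [-1.0, 5.8, 4.2]
gripper_width: 13.4
```

```bash
python3 -c "
from tray import *
st()"
```

```text
clk 3.88 tray XYZ [-104.5    0.6  111.6] F X,Y,Z -5.6 -1.9 4.2 w 13.4 toolx deg -9.0
```

Emit:
servo_tool([
  {"x": 0,"y": 0,"z": 0,"turn": 0,"fingers": 3.2},
  {"x": 0,"y": 0.4,"z": 0,"turn": 0,"fingers": 3.2},
  {"x": 0,"y": 0.9,"z": -0.5,"turn": 0,"fingers": 3.2},
  {"x": 0,"y": 0.8,"z": -0.6,"turn": 0,"fingers": 3.2},
  {"x": 0,"y": 0.8,"z": -0.7,"turn": 0,"fingers": 3.2},
])

```text
clock: 4.3
position: [500.5, -23.2, 129.4]
ee_rot: [0.997, -0.078, -0.001, 0.0]
contact_force: [-0.6, 1.2, -0.7]
gripper_width: 31.8
```

```bash
python3 -c "
from tray import *
st(); save('wrist','w4')"
```

```text
clk 4.3 tray XYZ [-73.6  -0.3 129.4] F X,Y,Z -1.1 -0.8 -0.7 w 31.8 toolx deg -9.0
```

View pics/w4.png

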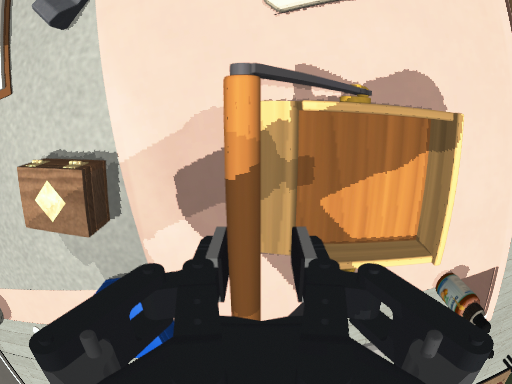

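Emit:
servo_tool([
  {"x": 0,"y": 0.8,"z": -0.55,"turn": 0,"fingers": 3.2},
  {"x": 0,"y": 0.8,"z": -0.5,"turn": 0,"fingers": 3.2},
  {"x": 0,"y": 0.8,"z": -0.4,"turn": 0,"fingers": 3.2},
  {"x": 0,"y": 0.8,"z": -0.35,"turn": 0,"fingers": 3.2},
])

```text
clock: 4.68
position: [496.4, -54.3, 148.2]
ee_rot: [0.997, -0.078, 0.001, -0.0]
contact_force: [-0.2, 3.5, 0.0]
gripper_width: 31.9
```

```bash
python3 -c "
from tray import *
st()"
```

```text
clk 4.68 tray XYZ [-42.3   0.5 148.2] F X,Y,Z -3.5 -0.7 0.0 w 31.9 toolx deg -9.0
```

Emit:
servo_tool([
  {"x": 0,"y": 0.7,"z": -0.25,"turn": 0,"fingers": 3.2},
  {"x": 0,"y": 0.7,"z": -0.25,"turn": 0,"fingers": 3.2},
  {"x": 0,"y": 0.7,"z": -0.15,"turn": 0,"fingers": 3.2},
  {"x": 0,"y": 0.7,"z": -0.1,"turn": 0,"fingers": 3.2},
])

```text
clock: 5.02
position: [491.7, -82.5, 155.1]
ee_rot: [0.997, -0.078, 0.0, 0.0]
contact_force: [0.9, 0.7, 1.3]
gripper_width: 32.1
```

```bash
python3 -c "
from tray import *
st(); save('wrist','w5')"
```

```text
clk 5.02 tray XYZ [-13.7   0.2 155.1] F X,Y,Z -0.8 0.8 1.3 w 32.1 toolx deg -9.0
```

View pics/w5.png

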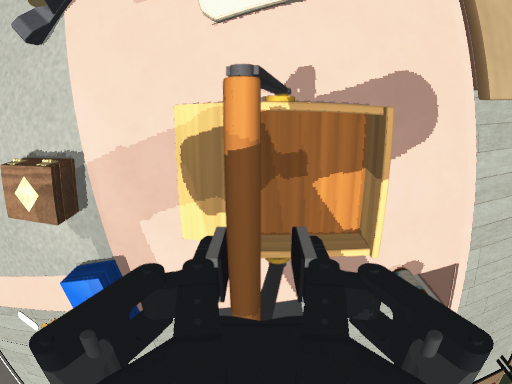

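Emit:
servo_tool([
  {"x": 0,"y": 0.7,"z": 0,"turn": 0,"fingers": 3.2},
  {"x": 0,"y": 0.7,"z": 0,"turn": 0,"fingers": 3.2},
  {"x": 0,"y": 0.7,"z": 0,"turn": 0,"fingers": 3.6},
  {"x": 0,"y": 0.5,"z": 0,"turn": 0,"fingers": 4},
  {"x": 0,"y": 0,"z": 0,"turn": 0,"fingers": 4},
])

```text
clock: 5.48
position: [487.2, -108.2, 154.7]
ee_rot: [0.997, -0.079, -0.0, 0.0]
contact_force: [-0.1, 0.4, 0.6]
gripper_width: 40.1
```

```bash
python3 -c "
from tray import *
st(); im,d,m=save('wrist','w6'); T=tr(wcloud(d,m)); X,Y,Z=T[...,0],T[...,1],T[...,2]
b=(Z>160)&(Z<195)&(Y>40)&(Y<75)&(abs(X)<60); print(b.sum(),np.percentile(X[b],[2,50,98]),np.percentile(Z[b],[50,98]))"
```

```text
clk 5.48 tray XYZ [ 1.240e+01 -1.000e-01  1.547e+02] F X,Y,Z -0.4 -0.1 0.6 w 40.1 toolx deg -9.0
3310 [ 7.09387464 14.32848062 22.09467393] [180.31644141 182.25673341]
```

View pics/w6.png

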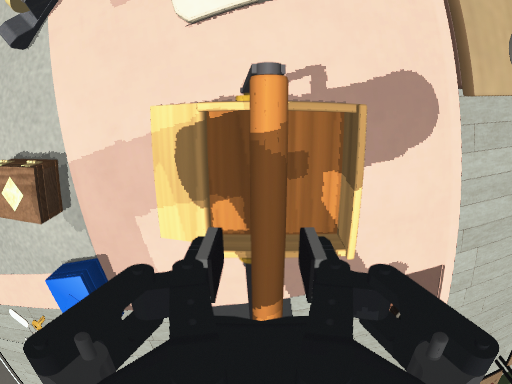

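Emit:
servo_tool([
  {"x": 0,"y": 0.15,"z": 0,"turn": 0,"fingers": 5},
  {"x": 0,"y": 0,"z": -2,"turn": 0,"fingers": 5},
  {"x": 0,"y": 0,"z": -3,"turn": 0,"fingers": 5},
  {"x": 0,"y": 0,"z": -3.5,"turn": 0,"fingers": 5},
  {"x": 0,"y": -4,"z": 0,"turn": 0,"fingers": 8.5},
  {"x": 0,"y": -4,"z": 0,"turn": 0,"fingers": 8.5},
  {"x": 0,"y": -4,"z": 0,"turn": 0,"fingers": 8.5},
  {"x": 0,"y": -4,"z": 0,"turn": 0,"fingers": 8.5},
  {"x": 0,"y": -4,"z": 0,"turn": 0,"fingers": 8.5},
  {"x": 0,"y": -4,"z": 0,"turn": 0,"fingers": 8.5},
])

```text
clock: 6.37
position: [524.7, 130.5, 240.2]
ee_rot: [0.997, -0.078, 0.0, -0.0]
contact_force: [0.3, -0.6, -0.7]
gripper_width: 84.9
```

Emit:
servo_tool([
  {"x": -0.7,"y": -4,"z": 0,"turn": 0,"fingers": 8.5},
  {"x": 0,"y": -4,"z": 0,"turn": 0,"fingers": 8.5},
  {"x": 0,"y": -4,"z": 0,"turn": 0,"fingers": 8.5},
  {"x": 0,"y": -3,"z": 0,"turn": 0,"fingers": 8.5},
  {"x": 0,"y": 0,"z": 0,"turn": 0,"fingers": 8.5},
  {"x": 0,"y": 0,"z": 0,"turn": 0,"fingers": 8.5},
])

```text
clock: 6.87
position: [541.0, 279.3, 238.9]
ee_rot: [0.997, -0.077, -0.001, 0.001]
contact_force: [0.7, -0.3, 0.1]
gripper_width: 85.0
```

```bash
cat > box.py <<'E'
from tray import *
def boxfit(T,x0,y0=-7,zlo=40,zhi=56):
    X,Y,Z=T[...,0],T[...,1],T[...,2]
    b=(Z>zlo)&(Z<zhi)&(abs(X-x0)<75)&(abs(Y-y0)<55)
    q=np.stack([X[b],Y[b]],1).astype(np.float32)
    if len(q)<20: return None
    return b.sum(),np.median(Z[b]).round(1),cv2.minAreaRect(q),'X',np.percentile(q[:,0],[1,99]).round(1),'Y',np.percentile(q[:,1],[1,99]).round(1)
E
python3 -c "
from box import *
st(); im,d,m=save('wrist','w7'); print(boxfit(tr(wcloud(d,m)),-279))
im,d,m=save('scene','s1'); print(boxfit(tr(cloud(d,m)),-279))
im,d,m=save('top','t1'); T=tr(cloud(d,m));print(boxfit(T,-279))
X,Y,Z=T[...,0],T[...,1],T[...,2]
b=(abs(Y)<45)&(X>80)&(X<115)&(Z>48)&(Z<60); print('back',np.percentile(X[b],[2,50,98]))
b=(Z>160)&(Z<195)&(abs(Y)<75)&(abs(X)<60); print('bar',np.percentile(X[b],[2,50,98]),np.percentile(Z[b],[50,98]))
"
```

```text
clk 6.87 tray XYZ [-378.8   -7.7  238.9] F X,Y,Z 0.2 0.7 0.1 w 85.0 toolx deg -8.8
(np.int64(3895), np.float64(47.1), ((-277.2564697265625, -5.3348236083984375), (68.74964904785156, 88.62712097167969), 86.19749450683594), 'X', array([-320.9, -234. ]), 'Y', array([-38.4,  28.8]))
(np.int64(685), np.float64(46.1), ((-278.35614013671875, -8.667373657226562), (69.22999572753906, 88.70459747314453), 86.39836120605469), 'X', array([-322.5, -235.3]), 'Y', array([-43. ,  24.6]))
(np.int64(659), np.float64(47.1), ((-279.3694152832031, -6.404369354248047), (68.15304565429688, 87.82687377929688), 86.36641693115234), 'X', array([-322.4, -236.2]), 'Y', array([-40.2,  26.7]))
back [ 92.55516299  96.19077351 100.63714579]
bar [ 5.66764315 11.57509214 20.4953537 ] [179.66095591 183.68687712]
```

View pics/s1.png

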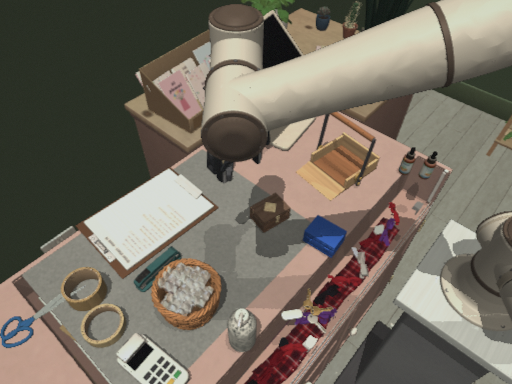

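View pics/w7.png

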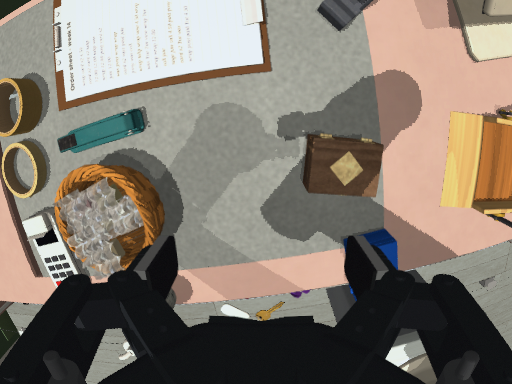

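Emit:
servo_tool([
  {"x": 0,"y": -1.2,"z": 0,"turn": 0,"fingers": 8.5},
  {"x": 0,"y": 0,"z": 4,"turn": 0,"fingers": 8.5},
  {"x": 0,"y": 0,"z": 4,"turn": 0,"fingers": 8.5},
  {"x": 0,"y": 0,"z": 4,"turn": 0,"fingers": 8.5},
  {"x": 0,"y": 0,"z": 4,"turn": 0,"fingers": 8.5},
  {"x": 0,"y": 0,"z": 4,"turn": 0,"fingers": 8.5},
  {"x": 0,"y": 0,"z": 2,"turn": 0,"fingers": 8.5},
  {"x": 0,"y": 0,"z": 1,"turn": 0,"fingers": 8.5},
  {"x": 0,"y": 0,"z": 0,"turn": 0,"fingers": 8.5},
  {"x": 0,"y": 0,"z": 0,"turn": 0,"fingers": 8.5},
])

```text
clock: 7.85
position: [544.2, 289.8, 10.9]
ee_rot: [0.997, -0.078, 0.001, -0.0]
contact_force: [-0.5, -0.8, 0.8]
gripper_width: 84.8
```

```bash
python3 -c "
from box import *
st(); save('wrist','w8')"
```

```text
clk 7.85 tray XYZ [-389.7   -6.1   10.9] F X,Y,Z 0.8 -0.4 0.8 w 84.8 toolx deg -9.0
```

View pics/w8.png

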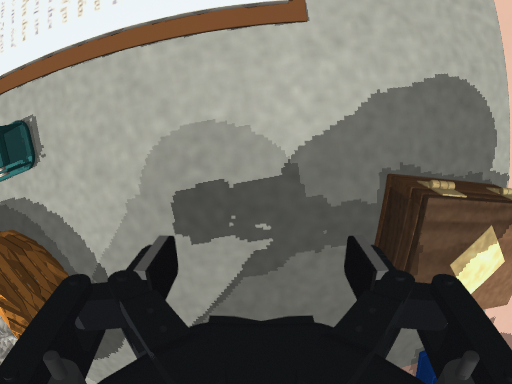

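Emit:
servo_tool([
  {"x": -0.2,"y": 0.6,"z": 0.3,"turn": 0,"fingers": 8.5},
  {"x": 0,"y": 0.5,"z": 0,"turn": 0,"fingers": 8.5},
  {"x": 0,"y": 0.5,"z": 0,"turn": 0,"fingers": 8.5},
  {"x": 0,"y": 0.7,"z": 0,"turn": 0,"fingers": 8.5},
  {"x": 0,"y": 0.8,"z": 0,"turn": 0,"fingers": 8.5},
  {"x": 0,"y": 0.8,"z": 0,"turn": 0,"fingers": 8.5},
  {"x": 0,"y": 0.8,"z": 0,"turn": 0,"fingers": 8.5},
  {"x": 0,"y": 0.7,"z": 0,"turn": 0,"fingers": 8.5},
  {"x": 0,"y": 0.4,"z": 0,"turn": 0,"fingers": 8.5},
  {"x": 0,"y": 0,"z": 0,"turn": 0,"fingers": 8.5},
])

```text
clock: 8.73
position: [531.7, 231.1, 6.7]
ee_rot: [0.997, -0.079, -0.001, 0.0]
contact_force: [0.4, -0.2, 0.2]
gripper_width: 84.9
```

```bash
python3 -c "
from box import *
s=st(); x=tr(s['position'])[0]+100; im,d,m=save('wrist','w9'); print(boxfit(tr(wcloud(d,m)),x)); im,d,m=save('scene','s2');print(boxfit(tr(cloud(d,m)),x)) "
```

```text
clk 8.73 tray XYZ [-329.7   -9.3    6.7] F X,Y,Z 0.1 0.4 0.2 w 84.9 toolx deg -9.0
(np.int64(12468), np.float64(46.8), ((-236.60926818847656, -0.7108192443847656), (66.50748443603516, 104.47490692138672), 89.51895141601562), 'X', array([-288.4, -192.8]), 'Y', array([-30.8,  31.1]))
(np.int64(79), np.float64(45.3), ((-229.1182098388672, -35.04646682739258), (87.64580535888672, 8.752913475036621), 1.6128586530685425), 'X', array([-272.3, -186. ]), 'Y', array([-39.5, -30.9]))
```

View pics/w9.png

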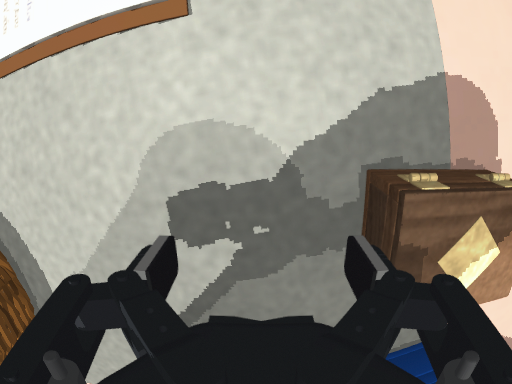

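View pics/s2.png

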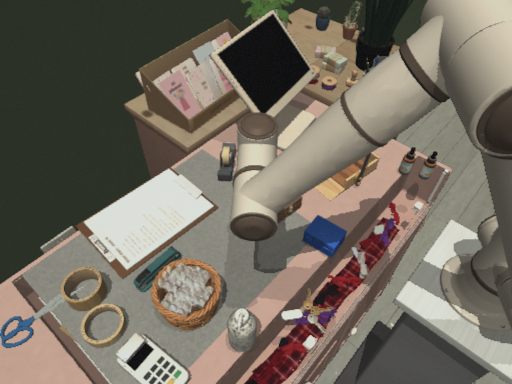

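Run:
```python
from box import *
s=arm.read_state(); Rm=R.from_quat(s['ee_rot']).as_matrix()
d,m,im=load('s2'); P=cloud(d,m); T=(P-s['position'])@Rm
for u,v in [(258,118),(258,128),(253,160),(253,190),(253,222),(235,190),(275,180),(340,130),(400,60),(275,225)]: print((u,v),P[v,u].round(),T[v,u].round())
# also t1 / s1 not same pose; use all points with height>100 near the tool
for z in range(-420,-100,20):
    q=(T[...,2]>=z)&(T[...,2]<z+20)&(abs(T[...,1])<250)&(abs(T[...,0])<90)
    if q.sum()>5: print(z,q.sum(),'y',np.percentile(T[q][:,1],[1,99]).round(),'x',np.percentile(T[q][:,0],[1,99]).round())
```

```text
(258, 118) [536. 226. 366.] [   4.    6. -359.]
(258, 128) [517. 247. 364.] [ -17.  -13. -357.]
(253, 160) [479. 304. 342.] [ -64.  -63. -336.]
(253, 190) [421. 370. 358.] [-132. -119. -351.]
(253, 222) [389. 406. 331.] [-169. -149. -324.]
(235, 190) [465. 370. 323.] [ -88. -125. -317.]
(275, 180) [387. 355. 395.] [-162.  -98. -388.]
(340, 130) [318. 306. 510.] [-223.  -40. -503.]
(400, 60) [287. 249. 605.] [-245.   21. -598.]
(275, 225) [364. 375. 313.] [-188. -115. -306.]
-380 26 y [-15.  16.] x [-18.   8.]
-360 1018 y [-80.  38.] x [-87.  35.]
-340 1078 y [-115.   17.] x [-89.   8.]
-320 194 y [-129.   24.] x [-88.  16.]
-300 7 y [-110.   28.] x [-61.  13.]
```

Emit:
servo_tool([
  {"x": 0,"y": 0.6,"z": 0,"turn": 0,"fingers": 8.5},
  {"x": 0,"y": 0.8,"z": 0,"turn": 0,"fingers": 8.5},
  {"x": 0,"y": 0.8,"z": 0,"turn": 0,"fingers": 8.5},
  {"x": 0,"y": 0.8,"z": 0,"turn": 0,"fingers": 8.5},
  {"x": 0,"y": 0.8,"z": 0,"turn": 0,"fingers": 8.5},
  {"x": 0,"y": 0.8,"z": 0,"turn": 0,"fingers": 8.5},
  {"x": 0,"y": 0.8,"z": 0,"turn": 0,"fingers": 8.5},
  {"x": 0,"y": 0.8,"z": 0,"turn": 0,"fingers": 8.5},
  {"x": 0,"y": 0.8,"z": 0,"turn": 0,"fingers": 8.5},
  {"x": 0,"y": 0,"z": 0,"turn": 0,"fingers": 8.5},
])

```text
clock: 9.67
position: [520.5, 161.5, 6.8]
ee_rot: [0.997, -0.079, -0.001, 0.0]
contact_force: [-0.4, -0.2, -0.8]
gripper_width: 84.8
```

```bash
python3 -c "
from box import *
s=st(); x=tr(s['position'])[0]+100; im,d,m=save('wrist','w10'); print(boxfit(tr(wcloud(d,m)),x)); im,d,m=save('top','t2');print(boxfit(tr(cloud(d,m)),x)) "; python3 crop.py t2 220 150 400 270 4 c_t2
```

```text
clk 9.67 tray XYZ [-259.2   -9.5    6.8] F X,Y,Z 0.2 -0.4 -0.8 w 84.8 toolx deg -9.1
(np.int64(12600), np.float64(46.9), ((-167.496337890625, -1.0140571594238281), (103.83472442626953, 66.98851013183594), 2.2127394676208496), 'X', array([-218.3, -122.9]), 'Y', array([-29.5,  31.8]))
(np.int64(596), np.float64(46.9), ((-160.2743377685547, -2.3917808532714844), (87.56330108642578, 67.5935287475586), 2.433547019958496), 'X', array([-202.7, -116.9]), 'Y', array([-36.1,  30.4]))
```

View pics/w10.png

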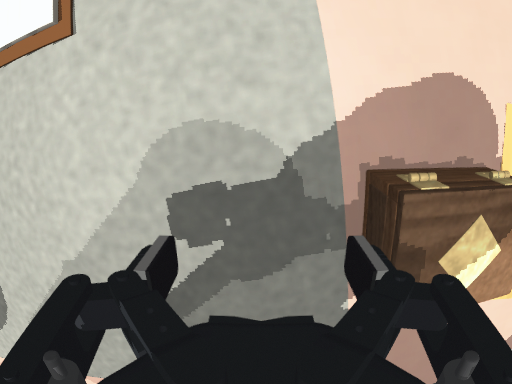

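View pics/c_t2.png

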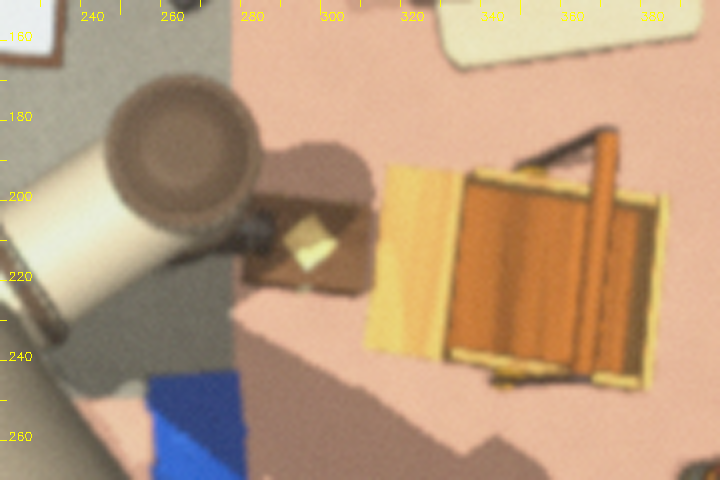

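Emit:
servo_tool([
  {"x": 0,"y": -0.6,"z": 0,"turn": 0,"fingers": 8.5},
  {"x": 0.85,"y": 0,"z": -0.2,"turn": 0,"fingers": 8.5},
  {"x": 0,"y": 0.6,"z": 0,"turn": 0,"fingers": 8.5},
  {"x": 0,"y": 0.5,"z": 0,"turn": 0,"fingers": 8.5},
  {"x": 0,"y": 0.6,"z": 0,"turn": 0,"fingers": 8.5},
  {"x": 0,"y": 0.6,"z": 0,"turn": 0,"fingers": 8.5},
  {"x": 0,"y": 0.6,"z": 0,"turn": 0,"fingers": 8.5},
  {"x": 0,"y": 0.6,"z": 0,"turn": 0,"fingers": 8.5},
  {"x": 0,"y": 0.6,"z": 0,"turn": 0,"fingers": 8.5},
])

```text
clock: 10.52
position: [524.0, 126.7, 8.9]
ee_rot: [0.997, -0.078, -0.0, 0.0]
contact_force: [0.9, 1.7, 0.2]
gripper_width: 85.2
```

```bash
python3 -c "
from box import *
s=st(); x=tr(s['position'])[0]+100; im,d,m=save('top','t3');print(boxfit(tr(cloud(d,m)),x,0,40,64)) "; python3 crop.py t3 220 150 400 270 4 c_t3
```

```text
clk 10.52 tray XYZ [-225.4   -0.6    8.9] F X,Y,Z -1.9 0.6 0.2 w 85.2 toolx deg -9.0
(np.int64(595), np.float64(50.1), ((-127.13087463378906, -6.6851043701171875), (70.42449951171875, 87.40350341796875), 89.99148559570312), 'X', array([-169.5,  -84.1]), 'Y', array([-39.2,  26.5]))
```

View pics/c_t3.png

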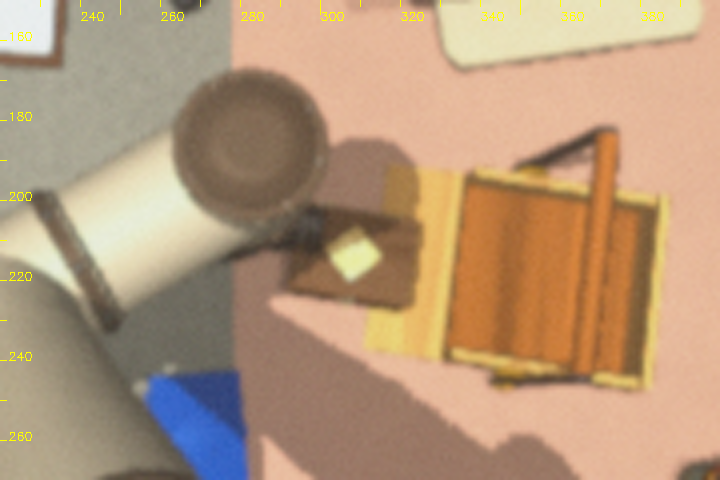

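Emit:
servo_tool([
  {"x": 0,"y": -0.4,"z": 0,"turn": 0,"fingers": 8.5},
  {"x": -0.4,"y": 0,"z": 0,"turn": 0,"fingers": 8.5},
  {"x": 0,"y": 0.6,"z": 0,"turn": 0,"fingers": 8.5},
  {"x": 0,"y": 0.6,"z": 0,"turn": 0,"fingers": 8.5},
  {"x": 0,"y": 0.6,"z": 0,"turn": 0,"fingers": 8.5},
  {"x": 0,"y": 0.6,"z": 0,"turn": 0,"fingers": 8.5},
  {"x": 0,"y": 0.6,"z": 0,"turn": 0,"fingers": 8.5},
  {"x": 0,"y": 0.6,"z": 0,"turn": 0,"fingers": 8.5},
  {"x": 0,"y": 0.6,"z": 0,"turn": 0,"fingers": 8.5},
  {"x": 0,"y": 0.4,"z": 0,"turn": 0,"fingers": 8.5},
])

```text
clock: 11.4
position: [513.5, 85.7, 8.9]
ee_rot: [0.997, -0.079, -0.0, 0.0]
contact_force: [0.4, 1.0, -0.2]
gripper_width: 85.0
```

```bash
python3 -c "
from box import *
s=st(); x=tr(s['position'])[0]+100; im,d,m=save('top','t4');T=tr(cloud(d,m));print(boxfit(T,x,0,40,70))
X,Y,Z=T[...,0],T[...,1],T[...,2]
b=(abs(Y)<45)&(X>80)&(X<115)&(Z>48)&(Z<60); print('back',np.percentile(X[b],[2,50,98]))"; python3 crop.py t4 220 150 400 270 4 c_t4
```

```text
clk 11.4 tray XYZ [-183.2   -4.5    8.9] F X,Y,Z -1.1 0.2 -0.2 w 85.0 toolx deg -9.0
(np.int64(595), np.float64(55.3), ((-90.32456970214844, -5.089168548583984), (96.72256469726562, 73.09073638916016), 0.6160407662391663), 'X', array([-127.8,  -42.9]), 'Y', array([-38.8,  27. ]))
back [ 92.29426087  96.21531824 101.06412234]
```

View pics/c_t4.png

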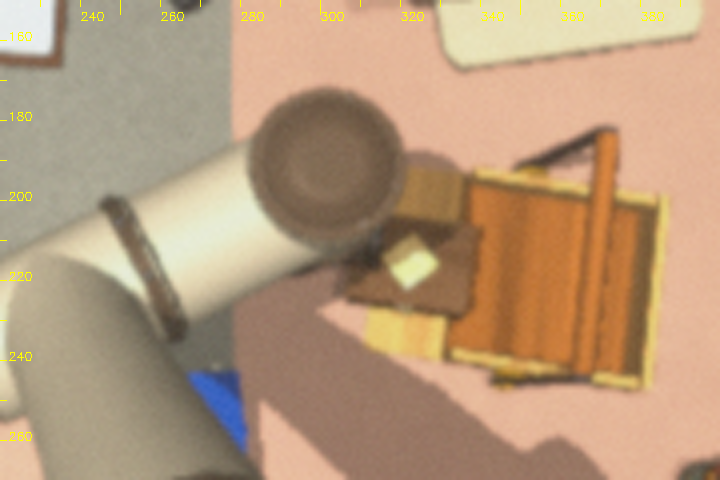

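Emit:
servo_tool([
  {"x": 0,"y": 0.6,"z": 0,"turn": 0,"fingers": 8.5},
  {"x": 0,"y": 0.6,"z": 0,"turn": 0,"fingers": 8.5},
  {"x": 0,"y": 0.6,"z": 0,"turn": 0,"fingers": 8.5},
  {"x": 0,"y": 0.6,"z": -0.2,"turn": 0,"fingers": 8.5},
  {"x": 0,"y": 0.6,"z": -0.2,"turn": 0,"fingers": 8.5},
  {"x": 0,"y": 0.6,"z": -0.2,"turn": 0,"fingers": 8.5},
  {"x": 0,"y": 0,"z": 0,"turn": 0,"fingers": 8.5},
])

```text
clock: 12.03
position: [507.6, 49.8, 15.3]
ee_rot: [0.997, -0.079, -0.0, 0.0]
contact_force: [-0.2, 0.9, 0.3]
gripper_width: 84.6
```

```bash
python3 -c "
from box import *
s=st(); x=tr(s['position'])[0]+100; im,d,m=save('top','t5');T=tr(cloud(d,m));print(boxfit(T,x,0,40,70))
X,Y,Z=T[...,0],T[...,1],T[...,2]
b=(abs(Y)<45)&(X>80)&(X<115)&(Z>48)&(Z<60); print('back',np.percentile(X[b],[2,50,98]))
im,d,m=save('wrist','w11')"; python3 crop.py t5 220 150 400 270 4 c_t5
```

```text
clk 12.03 tray XYZ [-146.8   -4.8   15.3] F X,Y,Z -0.9 -0.3 0.3 w 84.6 toolx deg -9.0
(np.int64(607), np.float64(59.0), ((-40.791786193847656, -6.30157470703125), (91.0138168334961, 69.25306701660156), 2.8181614875793457), 'X', array([-83.9,   3.4]), 'Y', array([-38.6,  27.4]))
back [ 92.41603001  96.1182232  100.48865956]
```

View pics/c_t5.png

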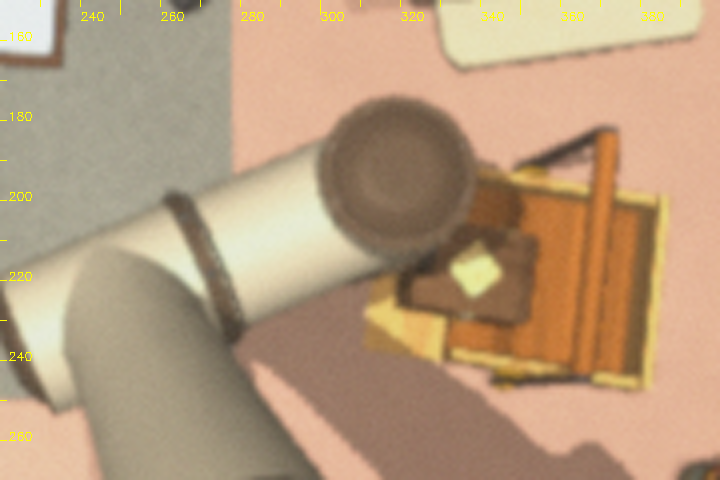

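View pics/w11.png

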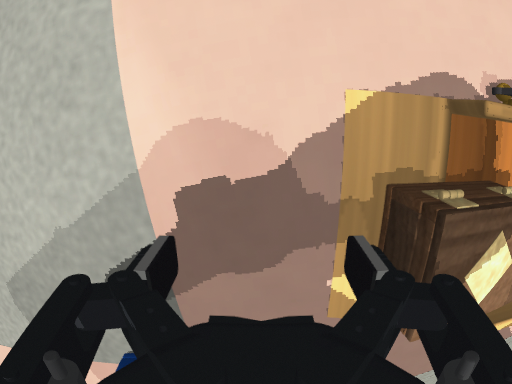

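Emit:
servo_tool([
  {"x": 0,"y": 0.6,"z": 0,"turn": 0,"fingers": 8.5},
  {"x": 0,"y": 0.6,"z": 0,"turn": 0,"fingers": 8.5},
  {"x": 0,"y": 0.6,"z": 0,"turn": 0,"fingers": 8.5},
  {"x": 0,"y": 0.6,"z": 0,"turn": 0,"fingers": 8.5},
  {"x": 0,"y": 0.6,"z": 0,"turn": 0,"fingers": 8.5},
  {"x": 0,"y": 0.6,"z": 0,"turn": 0,"fingers": 8.5},
  {"x": 0,"y": 0.6,"z": 0,"turn": 0,"fingers": 8.5},
  {"x": 0,"y": 0,"z": 0,"turn": 0,"fingers": 8.5},
])

```text
clock: 12.8
position: [501.0, 8.3, 14.8]
ee_rot: [0.997, -0.079, -0.0, 0.0]
contact_force: [-0.0, 0.1, 0.1]
gripper_width: 84.8
```

```bash
python3 -c "
from box import *
s=st(); x=tr(s['position'])[0]+100; im,d,m=save('top','t6');T=tr(cloud(d,m));print(boxfit(T,x,0,40,70))
X,Y,Z=T[...,0],T[...,1],T[...,2]
b=(abs(Y)<45)&(X>80)&(X<115)&(Z>48)&(Z<60); print('back',np.percentile(X[b],[2,50,98]))
b=(Z>160)&(Z<195)&(abs(Y)<75)&(X>-10)&(X<60); print('bar',np.percentile(X[b],[2,50,98]),np.percentile(Z[b],[50,98]))
im,d,m=save('wrist','w12'); save('scene','s3')"; python3 crop.py t6 220 150 400 270 4 c_t6;python3 crop.py s3 220 100 400 240 4 c_s3
```

```text
clk 12.8 tray XYZ [-104.9   -4.8   14.8] F X,Y,Z -0.1 -0.0 0.1 w 84.8 toolx deg -9.0
(np.int64(497), np.float64(55.3), ((-5.753730773925781, -3.316509246826172), (89.46280670166016, 70.8439712524414), 0.18502648174762726), 'X', array([-49.4,  38. ]), 'Y', array([-37.6,  27.8]))
back [ 92.20730596  95.72292636 100.28794998]
bar [ 5.6606937  11.56965744 20.74327061] [179.79689472 183.84912705]
```

View pics/c_t6.png

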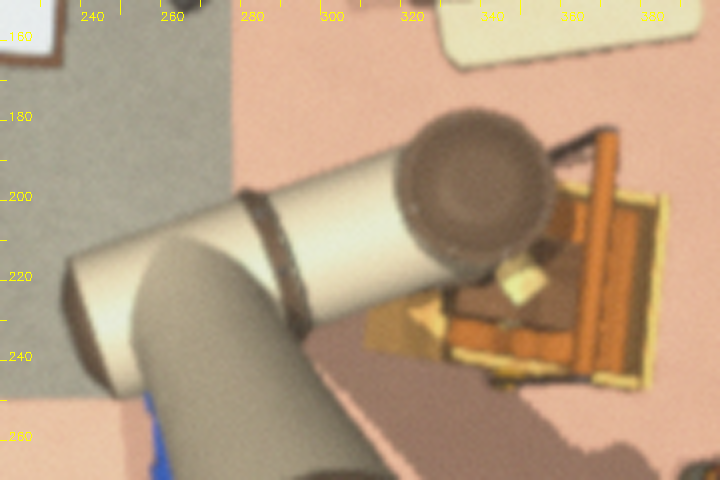

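View pics/w12.png

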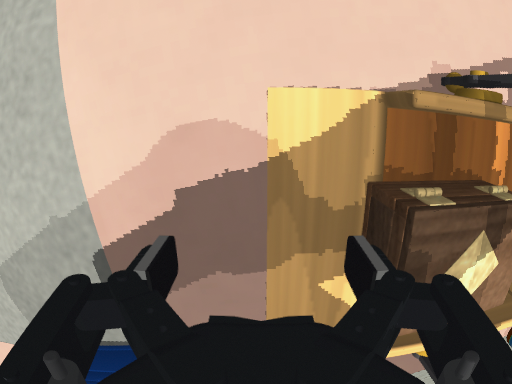

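View pics/c_s3.png

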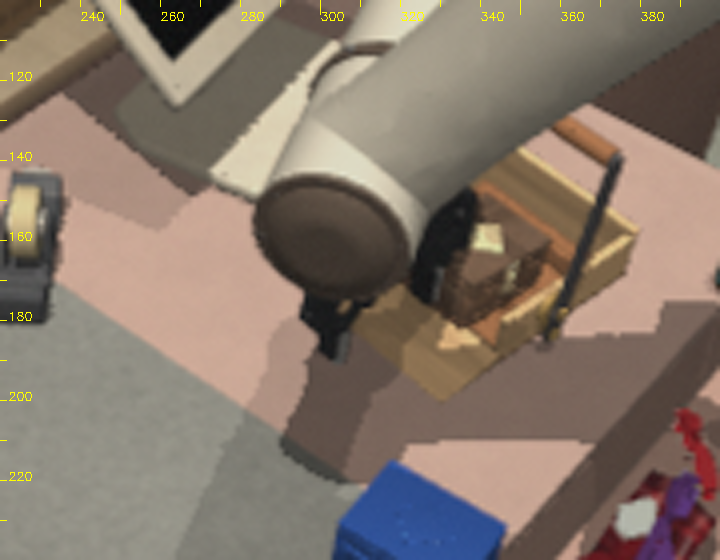

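Emit:
servo_tool([
  {"x": 0,"y": 0.6,"z": 0,"turn": 0,"fingers": 8.5},
  {"x": 0,"y": 0.6,"z": 0,"turn": 0,"fingers": 8.5},
  {"x": 0,"y": 0.6,"z": 0.2,"turn": 0,"fingers": 8.5},
  {"x": 0,"y": 0.6,"z": 0.2,"turn": 0,"fingers": 8.5},
  {"x": 0,"y": 0.6,"z": 0,"turn": 0,"fingers": 8.5},
  {"x": 0,"y": 0,"z": 0,"turn": 0,"fingers": 8.5},
])

```text
clock: 13.45
position: [496.1, -21.3, 10.6]
ee_rot: [0.997, -0.079, -0.001, 0.0]
contact_force: [1.0, 0.0, -0.0]
gripper_width: 84.9
```

```bash
cat > chk.py <<'E'
from box import *
import sys
k=sys.argv[1]
s=st(); x=tr(s['position'])[0]+100; im,d,m=save('top','t'+k);T=tr(cloud(d,m));print(boxfit(T,x,0,40,70))
X,Y,Z=T[...,0],T[...,1],T[...,2]
b=(abs(Y)<45)&(X>80)&(X<115)&(Z>48)&(Z<60); print('back',np.percentile(X[b],[2,50,98]))
b=(Z>160)&(Z<195)&(abs(Y)<75)&(X>-10)&(X<60); print('bar',np.percentile(X[b],[2,50,98]),np.percentile(Z[b],[50,98]))
im,d,m=save('wrist','w'+k); save('scene','s'+k)
E
python3 chk.py 20; python3 crop.py t20 300 150 400 270 5 c_t;python3 crop.py s20 220 100 400 240 4 c_s
```

```text
clk 13.45 tray XYZ [-74.8  -4.9  10.6] F X,Y,Z -0.2 1.0 -0.0 w 84.9 toolx deg -9.1
(np.int64(453), np.float64(52.4), ((39.86883544921875, -0.5190467834472656), (108.15705871582031, 120.63422393798828), 89.59552001953125), 'X', array([-19.6,  99.8]), 'Y', array([-52. ,  49.7]))
back [ 92.41435864  95.6322872  100.41604841]
bar [ 5.74579153 12.62368509 20.56659304] [179.88033302 183.5594165 ]
```

View pics/c_s.png

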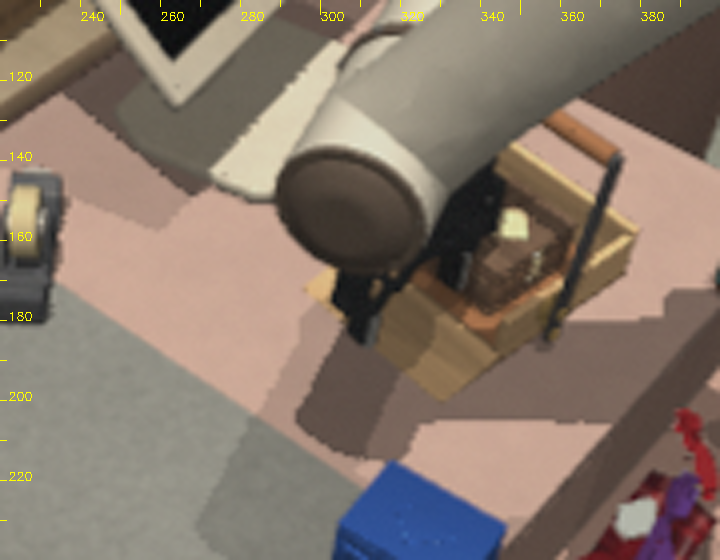

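View pics/w20.png

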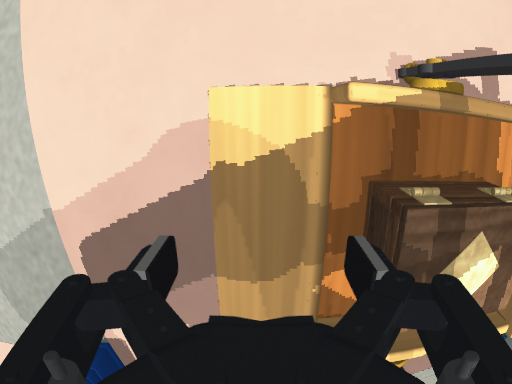

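Emit:
servo_tool([
  {"x": 0,"y": 0.5,"z": 0,"turn": 0,"fingers": 8.5},
  {"x": 0,"y": 0.5,"z": 0,"turn": 0,"fingers": 8.5},
  {"x": 0,"y": 0.4,"z": 0,"turn": 0,"fingers": 8.5},
  {"x": 0,"y": 0.4,"z": 0,"turn": 0,"fingers": 8.5},
  {"x": 0,"y": 0,"z": 0,"turn": 0,"fingers": 8.5},
])

```text
clock: 14.02
position: [493.7, -38.6, 10.9]
ee_rot: [0.997, -0.079, -0.0, 0.0]
contact_force: [-0.4, 0.9, 0.4]
gripper_width: 84.9
```

```bash
python3 chk.py 21;python3 crop.py s21 220 100 400 240 4 c_s1
```

```text
clk 14.02 tray XYZ [-57.4  -4.6  10.9] F X,Y,Z -0.8 -0.5 0.4 w 84.9 toolx deg -9.0
(np.int64(466), np.float64(52.1), ((48.8253173828125, -1.0530242919921875), (104.63695526123047, 108.07949829101562), 0.28840211033821106), 'X', array([ -2.6, 100.3]), 'Y', array([-51.9,  50.4]))
back [ 80.27328841  94.27778895 100.68801777]
bar [ 5.7427944  11.79653426 20.11136097] [180.17855216 183.84211816]
```

View pics/c_s1.png

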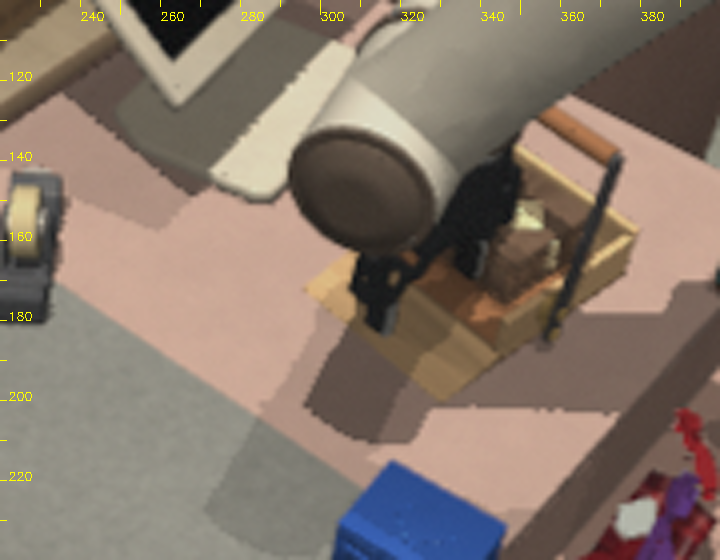

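Emit:
servo_tool([
  {"x": 0,"y": 0.2,"z": 0,"turn": 0,"fingers": 8.5},
  {"x": 0,"y": 0.2,"z": 0,"turn": 0,"fingers": 8.5},
  {"x": 0,"y": 0,"z": 0,"turn": 0,"fingers": 8.5},
])

```text
clock: 14.42
position: [493.4, -42.0, 10.9]
ee_rot: [0.997, -0.078, -0.0, 0.0]
contact_force: [-0.3, -0.1, 0.0]
gripper_width: 84.7
```

Emit:
servo_tool([
  {"x": 0,"y": 0.1,"z": 0,"turn": 0,"fingers": 8.5},
  {"x": 0,"y": 0,"z": 0,"turn": 0,"fingers": 8.5},
])

```text
clock: 14.58
position: [493.3, -42.9, 10.9]
ee_rot: [0.997, -0.078, 0.0, 0.0]
contact_force: [0.5, 0.7, -0.3]
gripper_width: 85.0
```

Emit:
servo_tool([
  {"x": 0,"y": 0.1,"z": 0,"turn": 0,"fingers": 8.5},
  {"x": 0,"y": 0,"z": 0,"turn": 0,"fingers": 8.5},
])

```text
clock: 14.75
position: [493.2, -43.9, 10.9]
ee_rot: [0.997, -0.078, 0.0, -0.0]
contact_force: [-0.1, 0.2, -0.6]
gripper_width: 85.3
```

Emit:
servo_tool([
  {"x": 0,"y": 0.1,"z": 0,"turn": 0,"fingers": 8.5},
  {"x": 0,"y": 0,"z": 0,"turn": 0,"fingers": 8.5},
])

```text
clock: 14.92
position: [493.0, -44.9, 10.9]
ee_rot: [0.997, -0.078, 0.0, 0.0]
contact_force: [0.9, 0.8, -0.1]
gripper_width: 85.4
```

```bash
python3 chk.py 22;python3 crop.py w22 260 80 460 270 4 c_w
python3 - <<'E'
from box import *
d,m,im=load('w22'); T=tr(wcloud(d,m)); X,Y,Z=T[...,0],T[...,1],T[...,2]
b=(Z>44)&(Z<57)&(X>-20)&(X<110)&(abs(Y)<60)
H,xe,ye=np.histogram2d(X[b],Y[b],[np.arange(-20,112,4),np.arange(-60,61,10)])
for i,r in enumerate(H): print(int(xe[i]),r.astype(int))
E
```

```text
clk 14.92 tray XYZ [-51.1  -4.3  10.9] F X,Y,Z -1.0 0.8 -0.1 w 85.4 toolx deg -9.0
(np.int64(440), np.float64(52.4), ((60.32460021972656, 6.387905120849609), (107.57532501220703, 100.2384033203125), 78.69758605957031), 'X', array([  3.6, 100.1]), 'Y', array([-51.7,  50.1]))
back [ 80.8397842   91.44002962 100.15099221]
bar [ 5.91882467 11.97132972 20.23608757] [179.77666253 183.2157348 ]
-20 [0 0 0 0 0 0 0 0 0 0 0 0]
-16 [0 0 0 0 0 0 0 0 0 0 0 0]
-12 [  0   0   0   0  62 201 204   0   0   0   0   0]
-8 [  0   0   0   0   0   0 140   0   0   0   0   0]
-4 [ 0  0  0  0  0  0 46  0  0  0  0  0]
0 [ 0  0  0  0  0  0 93  1  1  0  0  0]
4 [  0   0   0   0   0   0 264 358 360   0   0   0]
8 [  0   0   0   0   0   0 164 167 217   0   0   0]
12 [  0   0   0   0   0  32 151 171 222   0   0   0]
16 [  0   0  22   0   0  80 148 159 210   0   0   0]
20 [  0   0  20   0   0  95 143 158 201   0   0   0]
24 [  0   0   5   0   0  74 138 153 194   0   0   0]
28 [  0   0   0   0   0  42 126 133 184   0   0   0]
32 [  0   0   0   0   0  49 140 146 161   0   0   0]
36 [  0   0   0   0   0  53 137 124 149   0   0   0]
40 [  0   0   0   0   0  82 119 125 147   0   0   0]
44 [  0   0   0   0   7  97 107 130 145   0   0   0]
48 [  0   0   0   0  35 101  93 113 134   0   0   0]
52 [  0   0   0   0  63  96 109 100 124   0   0   0]
56 [  0   0   0   8  70  89  97 106 127   0   0   0]
60 [  0   0   0  29  77  80  82 101 110   0   0   0]
64 [  0   0   0  60  74  77  92  93 124   0   0   0]
68 [ 0  0 10 63 71 67 84 84 73  0  0  0]
72 [ 0  0 32 61 71 76 78 35 10  0  0  0]
76 [ 0  0 38 66 71 64 32  0  1  0  0  0]
80 [ 0  0 37 58 62 42  1  0  0  0  0  0]
84 [ 0  0 36 57 45  4  0  0  0  0  0  0]
88 [ 0  0 26 50  9  0  0  0  0  0  0  0]
92 [ 34 111  41  13   0   0   0   0   0   0   0   0]
96 [28 49 40  1  0  0  0  0  0  0  0  0]
100 [7 8 2 0 0 0 0 0 0 0 0 0]
104 [0 1 0 0 0 0 0 0 0 0 0 0]
```

View pics/w22.png

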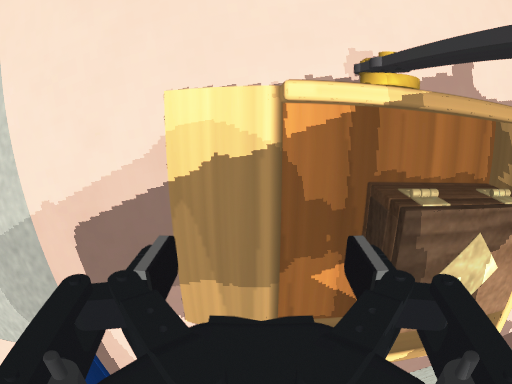

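Emit:
servo_tool([
  {"x": 0,"y": 0.1,"z": 0,"turn": 0,"fingers": 8.5},
  {"x": 0,"y": 0,"z": 0,"turn": 0,"fingers": 8.5},
])

```text
clock: 15.23
position: [492.8, -45.8, 10.9]
ee_rot: [0.997, -0.078, 0.0, -0.0]
contact_force: [-0.0, -0.2, 0.0]
gripper_width: 84.9
```

Emit:
servo_tool([
  {"x": 0,"y": 0.1,"z": 0,"turn": 0,"fingers": 8.5},
  {"x": 0,"y": 0,"z": 0,"turn": 0,"fingers": 8.5},
])

```text
clock: 15.4
position: [492.8, -46.6, 10.9]
ee_rot: [0.997, -0.078, 0.0, -0.0]
contact_force: [-0.1, 2.1, -0.3]
gripper_width: 85.2
```

Emit:
servo_tool([
  {"x": 0,"y": 0.06,"z": 0,"turn": 0,"fingers": 8.5},
  {"x": 0,"y": 0,"z": 0,"turn": 0,"fingers": 8.5},
  {"x": 0,"y": 0,"z": 0,"turn": 0,"fingers": 8.5},
])

```text
clock: 15.65
position: [492.8, -46.7, 11.0]
ee_rot: [0.997, -0.078, 0.0, -0.0]
contact_force: [-1.2, 4.5, -0.1]
gripper_width: 84.7
```

```bash
python3 -c "
from box import *
for i in range(1): s=st()"
```

```text
clk 15.65 tray XYZ [-49.2  -4.3  11. ] F X,Y,Z -4.3 -1.8 -0.1 w 84.7 toolx deg -9.0
```

Emit:
servo_tool([
  {"x": 0,"y": -0.5,"z": 0,"turn": 0,"fingers": 8.5},
  {"x": 0,"y": -2,"z": 0,"turn": 0,"fingers": 8.5},
  {"x": 0,"y": -3,"z": 0,"turn": 0,"fingers": 8.5},
  {"x": 0,"y": -4,"z": 0,"turn": 0,"fingers": 8.5},
  {"x": 0,"y": -4,"z": 0,"turn": 0,"fingers": 8.5},
  {"x": 0,"y": -3,"z": -2.5,"turn": 0,"fingers": 8.5},
  {"x": 0,"y": -2,"z": -3.5,"turn": 0,"fingers": 8.5},
  {"x": 0,"y": 0,"z": -4,"turn": 0,"fingers": 8.5},
  {"x": 0,"y": 0,"z": -4,"turn": 0,"fingers": 8.5},
  {"x": 0,"y": 0,"z": -4,"turn": 0,"fingers": 8.5},
])

```text
clock: 16.48
position: [520.8, 135.7, 192.6]
ee_rot: [0.997, -0.078, -0.0, 0.0]
contact_force: [1.3, 1.0, -0.4]
gripper_width: 84.9
```

Emit:
servo_tool([
  {"x": 0,"y": -3,"z": -2.5,"turn": 0,"fingers": 8.5},
  {"x": 0,"y": -4,"z": 0,"turn": 0,"fingers": 8.5},
  {"x": 0,"y": -4,"z": 0,"turn": 0,"fingers": 8.5},
  {"x": 0,"y": -4,"z": 0,"turn": 0,"fingers": 8.5},
  {"x": 0,"y": 0,"z": 0,"turn": 0,"fingers": 8.5},
  {"x": 0,"y": 0,"z": 0,"turn": 0,"fingers": 8.5},
])

```text
clock: 16.98
position: [544.4, 285.2, 214.8]
ee_rot: [0.997, -0.077, -0.001, 0.001]
contact_force: [-0.3, 0.4, -0.3]
gripper_width: 85.0
```

```bash
python3 - <<'E'
from box import *
st()
for n,f in (('top','tF'),('scene','sF'),('wrist','wF')):
    im,d,m=save(n,f); T=tr((wcloud if n=='wrist' else cloud)(d,m)); X,Y,Z=T[...,0],T[...,1],T[...,2]
    b=(Z>47)&(Z<57)&(abs(Y)<50)&(X>-20)&(X<84); q=np.stack([X[b],Y[b]],1)
    print(n,'box',b.sum(),'X',np.percentile(q[:,0],[1,99]).round(1),'Y',np.percentile(q[:,1],[1,99]).round(1),'Zfit',np.linalg.lstsq(np.c_[q,np.ones(len(q))],Z[b],rcond=None)[0].round(3), cv2.minAreaRect(q.astype(np.float32)))
    b=(abs(Y)<45)&(X>85)&(X<115)&(Z>48)&(Z<60); print(' back',np.percentile(X[b],[2,50,98]).round(1))
    b=(Z>155)&(Z<195)&(abs(Y)<75)&(X>-30)&(X<60); print(' bar',b.sum(), np.percentile(X[b],[2,50,98]).round(1),np.percentile(Z[b],[50,98]).round(1)) if b.sum() else 0
E
python3 crop.py sF 270 90 400 220 5 c_sF; python3 crop.py tF 290 165 400 260 6 c_tF
```

```text
clk 16.98 tray XYZ [-385.1   -5.2  214.8] F X,Y,Z -0.3 -0.4 -0.3 w 85.0 toolx deg -8.8
top box 470 X [ 5.1 83.3] Y [-37.9  27.2] Zfit [3.0000e-03 1.0000e-03 5.2697e+01] ((44.189544677734375, -4.851314544677734), (67.0369644165039, 79.52265930175781), 89.98168182373047)
 back [ 85.4  93.9 100.8]
 bar 361 [ 5.7 11.5 20.7] [179.5 184.2]
scene box 414 X [ 5.2 82.2] Y [-40.3  24.7] Zfit [3.0000e-03 5.0000e-03 5.1654e+01] ((44.291412353515625, -7.330207824707031), (79.29396057128906, 67.87109375), 0.5488439202308655)
 back [ 85.3  94.  102.1]
 bar 203 [ 6.1 10.  20.5] [177.4 181.7]Traceback (most recent call last):
  File "<stdin>", line 6, in <module>
    return _quantile_unchecked(
        a, q, axis, out, overwrite_input, method, keepdims, weights)
    return _ureduce(a,
                    func=_quantile_ureduce_func,
    ...<5 lines>...
                    overwrite_input=overwrite_input,
                    method=method)
    r = func(a, **kwargs)
    result = _quantile(arr,
                       quantiles=q,
    ...<2 lines>...
                       out=out,
                       weights=wgt)
    slices_having_nans = np.isnan(arr[-1, ...])
                                  ~~~^^^^^^^^^
IndexError: index -1 is out of bounds for axis 0 with size 0
```

View pics/c_sF.png

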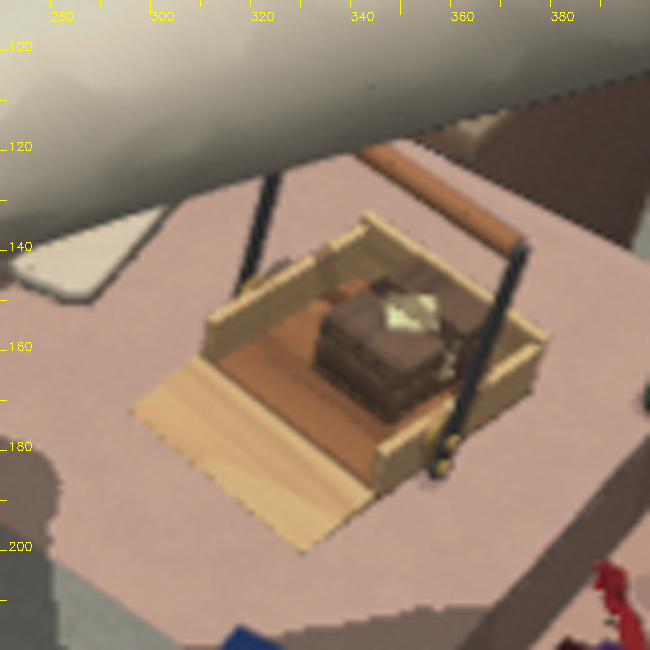

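View pics/c_tF.png

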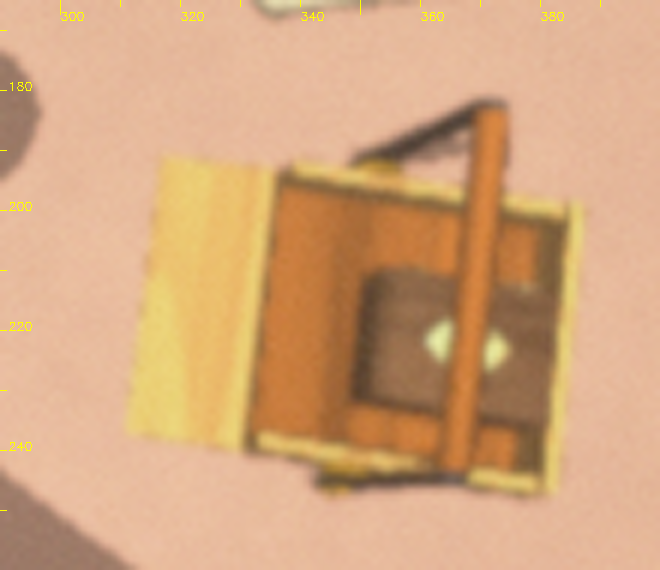

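View pics/sF.png

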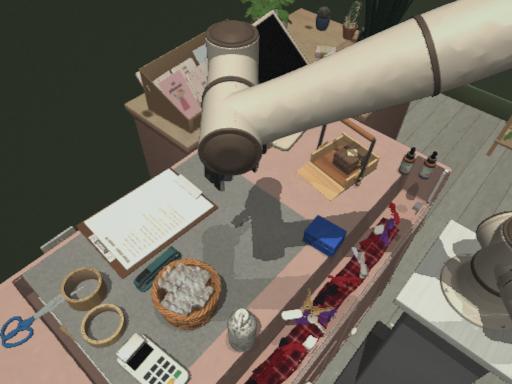

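```bash
python3 -c "
from bench import arm
print(arm.job_done())"
```

```text
the job is handed in; nothing more can be done
None
```

The handle is standing home and the walnut gift box lies flat and square on the tray floor against the back board. I handed the job in at about 17 s on the robot's clock.

**What I did**
- **Handle:** I gripped the bar and followed its arc part of the way. Then I opened the fingers around it and pushed it through the detent until it snapped home.
- **Gift box:** I pushed it with the back of the open leading finger, along the counter, up the bevel and over the lip. I stopped when the force reached 4.3 N and the box no longer moved. Then I backed the arm clear.

**Last checks**
- **Box position:** its rear face is at tray x of about +5 mm; +4 mm means contact with the board.
- **Box lie:** yaw is within about 0.6°, and the lid is level at 52–53 mm. It sits about 6 mm off the tray's centre line.
- **Handle:** the bar is about 10–12 mm past the hinge, with its top at about 180 mm, matching the given home position.
- **Tray and surroundings:** before the final press, the top view showed the back board within about 1 mm of where it started. I did not measure it cleanly afterwards, because the box edge fell in the window I used. By eye, the blue box, basket and tape dispenser had not moved; I did not measure them.

**Failed or disagreeing**
- The final wrist-camera check failed because the tray was out of its usable view, so the last numbers come from the top and scene cameras.
- The cameras disagreed by 2–3 mm sideways.
- The handle arc pushed on the tray with about 7 N at two points, which I eased off.

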